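# Unlock, load and set the plate-loaded grip trainer

## Robot

A 6-joint arm with a two-finger parallel gripper is mounted at the origin on the work surface. World frame = base frame: x ahead of the robot, y to its left, z up, the work surface at z = 0. Lengths are in m, angles in degrees, forces in N, time in s.
With the tool pointing down it reaches from about 0.4 to 0.825 m from the base axis. Payload 7 kg.
Tool frame: the origin (TCP) lies at the very end of the fingers, on their centre line; the grasp point (between the pads) lies 19 mm behind it; y points along the fingers, x is the direction in which the jaws open and shut, and the axes are right-handed (so a half turn about y gives the same grasp; the last joint's range is limited). The gripper opens to 88 mm and grips with 3 to 60 N. Pads are 19 mm wide; open, the fingers measure 130 mm over their backs; the gripper's body (78 mm by 193 mm) begins 47 mm behind the grasp point.
Start: joints at [80.965, 20.546, 0.682, 0, -70.136, -16.507], TCP at [0.291, 0.609, 0.227] pointing down, gripper open.
Joint ranges: [-176.03, 176.03], [-82.01, 121.73], [-58.28, 71.71], [-173.87, 95.51], [-174.79, -0.11], [-173.66, 173.66]. Speed limits (degrees/s): [136.94, 136.94, 172.46, 180, 180, 180].

## Interface

Orientations are given as [roll, pitch, yaw] about the fixed x, y, z axes, in that order (R = Rz(yaw) Ry(pitch) Rx(roll)).
In Python, from plant import ctrl gives the robot as it stands.
- The arm moves only by the shell command python3 -m crank 'ROWS'. ROWS is JSON, a list that holds one entry, the list of rows, each a list of 5 numbers: the closure, from -1 (fully open) to 1 (shut), then the shift along the tool's x, y, z in mm, then the turn about the tool's y in rad. In form: [[[claw, x, y, z, turn], ...]]. A call has 1 to 12 rows; each row is the pose to reach, as a shift and turn from the pose commanded when the call began, along the tool's axes at that moment; what a row does not reach only later rows make up. A row lasts 1/8 s, in which the tool goes at most 62.5 mm and 10.7 degrees, less where a joint would pass 70% of its speed; a pose out of reach is approached as far as the arm can. A call with a gripper value outside its range is refused whole. The fingers move at their own pace and stop on an object; the grip force is fixed at half the most. Time passes only in rows, so rows that repeat a pose let the fingers close. It gives the time, the measured TCP pose, the force and the opening at its end, in the units of the state.
- ctrl.get_obs(): the state, without advancing time (a new reading comes with each control period).
- ctrl.snapshot(name): name is "side" or "top" or "wrist"; returns the picture (384x512x3 uint8, red, green, blue); there is no depth.
- ctrl.camera_model(name): a dict with "fx", "fy", "cx", "cy" (pixels), "origin" and "orientation" of the camera in the world; the wrist camera has in their place "hand_eye" (4x4, takes a point from camera to tool coordinates, whose origin is the TCP and whose axes are the tool frame's). Camera axes: x right, y down, z forward; pixel columns grow to the right and rows downward; lengths in m; the calibration is good to about 2 mm. A picture is of the moment at which its call begins: read the wrist's pose just before it. camera_model takes no time and is no camera call.
- ctrl.close_job(): hands the job in, once; it reports no verdict.
Trained networks look in the newest picture that a camera, given by its name, has taken for a name from the list of things; names that differ only in an ending like _2 or _b are one class to them, and where a whole thing is asked for, a point or a joint stands for the part that bears it (a point fixed in the world has none). Each returns a list of dicts, best first, with "confidence" (0 to 1); they miss things now and then, are a little off and sometimes report something else, mostly with a low value. They report only what shows in the picture. A call takes as long as a camera call. They do not tell look-alikes from the thing itself.
- ctrl.find_in(camera, name): "extent" ([left, top, width, height] in pixels, round what is visible of it).
The state is a dict: "clock": time; "joint_pos": joint angles; "qvel": joint speeds; "tau": joint torques, N m; "tool_pos": TCP position; "orientation": TCP orientation; "force": force on the tool from outside, world axes, zero at the start; "moment": the same for the moment, N m; "opening": finger opening in m.
Only numpy, scipy, OpenCV 4.12 (cv2) and the standard library are available. Lean on these libraries where they do the work, as an engineer would, in place of code of your own. Each camera call takes 0.05 s, during which the arm holds its last target.

## Task

Set up the grip trainer on the bench for the next set. Draw the lock pin out of its guard block beside the dial and lay it in the side groove next to the block, and only then turn the load dial until its pointer lines up with the brass marker tab on its scale. Stand every loose weight plate upright on its long thin edge, the one farther from its grip rib, in the slot of the loading tray, side by side, and leave the bottle, the tin and the dumbbell where they are.

Things in the scene. Friction and masses are not known exactly. Their poses are not given: they have to be found in the camera images.
- trainer: grip trainer head, fixed: grey base, top 45 mm above the table, reaching from x -85 to +65 and y -85 to +75 mm, rubber D-handle on its +y side. Origin on the dial's axis at table level; z up. On it: the dial (axis at x 0, y 0), a dark guard block for the pin (x -16 to 16, y -85 to -50 mm, 85.5 mm high) and, beside the block, the side groove
- bore (a point): mouth of the 14 mm bore that runs along the trainer's y through the guard block: at trainer x 0, y -85 mm, 66.5 mm above the table
- groove (a point): middle of the side groove's floor: an open-topped channel along the trainer's y at x -55 mm, 18 mm wide, from y -85 to -35 mm, floor 47 mm and wall tops 66 mm above the table, ends open. The pin lies well in it with its shank down on the floor (axis 53 mm high) and its handle overhanging the base's -y edge: pin origin near trainer x -55, y -112 mm
- pin: lock pin, 70 g: steel shank 12 mm across, 54 mm long, and black handle 22 mm across, 45 mm long, along its own y. Origin: centre of the handle; shank from y +22.5 to +76.5 mm. It starts level in the bore, handle outside (origin at trainer x 0, y -112, z 65 mm), tip between two ears of the dial, which it locks. It is drawn along the trainer's -y by 55 mm or more
- dial (a joint): angle of the load dial, rad: about 0 at the start, growing counterclockwise seen from above; stops at -0.4 and 3.0. It cannot turn while the pin is in the bore; it turns stiffly (0.06 N m) and stays where it is left. Dark steel disc 90 mm across, top 60 mm above the table, two ears at the rim up to 75 mm. At 0 its bar grip and pointer lie along the trainer's +x
- dial_grip (a point): top centre of the dial's black bar grip, on the dial's axis, 100 mm above the table. The bar is 56 mm long (along the pointer) and 14 mm wide, from 60 to 100 mm above the table
- dial_pointer (a point): tip of the dial's white pointer, at one end of the bar, 45 mm from the dial's axis, 62 mm above the table
- marker: the brass marker tab on the scale, a fixed block 14 x 6 x 16 mm just outside the dial's rim, 50 to 64 mm from the dial's axis. Its origin is on the dial's axis at table level and its x axis points from there to the tab: the dial is set when the pointer points along this x axis
- marker_tab (a point): the point just inside the tab, 45 mm from the dial's axis, 62 mm above the table, where the pointer tip must stand
- tray: loading tray, fixed, 70 (x) x 330 mm (y); origin under its centre, z up. One slot along y at x 0, 19 mm wide between lips 6 mm thick and 28 mm high, floor 6 mm above the table, from y -159 to +159 mm: room for three plates side by side, e.g. at y -112, 0, 112 mm. A plate stands in it on its -x edge (rib high), faces towards the tray's +x and -x (either way round), its origin then 44 mm up
- plate1: loose weight plate, 0.5 kg: dark steel slab with light inlays, 76 (x) x 88 (y) x 14 mm (z). On its +z face a black rubber grip rib, 46 (x) x 18 (y) mm, stands 28 mm up, centred at x +12, y 0: nearer one long edge, the upper one when it stands. Origin: centre of the slab. It starts flat, rib up (origin 7 mm high). Grip the rib across its 18 mm. Two or three of the four are present, the rest None
- plate2: another such plate, the same as plate1
- plate3: another such plate, the same as plate1
- plate4: another such plate, the same as plate1
- shaker: grey drink bottle, 72 mm across, 160 mm tall, origin under its centre; leave alone
- chalk_tin: round metal tin, 70 mm across, 40 mm tall, origin under its centre; leave alone
- dumbbell: small dumbbell with square rubber heads, 170 mm long along its x, 64 mm high, origin under its centre; leave alone
Mind the look-alikes: they are no part of the job. What is shaped like the plate1 but orange or red is not meant.

How it is judged:
By the outcome, as a careful person would: the job done as asked, in the order asked, and still so for the second after the job is handed in, with the robot touching nothing.
Of plate1, plate2, plate3, plate4 only 2 to 3 are there at a start; the rules pass over those that are not, and their reading is None.
At some moment in a run one of plate1, plate2, plate3, plate4 may be knocked a few centimetres aside while the robot is not near it.
It also fails if it takes over 208 s, if anything falls off the work surface, if the arm or the gripper's body presses on something with over 40 N, if the wrist force passes 120 N, or if a joint passes its speed limit or range.

## Working session

There is one attempt and no reset: what is moved stays moved. The work goes in short steps, Python scripts to look and compute and a shell command to move; the robot and the scene stay as the last step left them, time stands still between calls to the robot, and variables do not carry over. Pictures are saved under pics/ and viewed, and the job is handed in when it is done.

```bash
ls; mkdir -p pics; python3 - <<'E'
from plant import ctrl
import cv2
print(ctrl.get_obs())
for n in ["side","top","wrist"]:
    im=ctrl.snapshot(n); cv2.imwrite(f"pics/{n}0.png",im[:,:,::-1])
    print(n,ctrl.camera_model(n))
    for t in ["plate1","trainer","pin","tray","dial_pointer","marker","shaker","chalk_tin","dumbbell","dial_grip"]:
        print(n,t,[(d['extent'],round(d['confidence'],2)) for d in ctrl.find_in(n,t)])
print(ctrl.get_obs()['clock'])
E
```

```text
pics
{'clock': 0.0, 'joint_pos': array([ 8.09659072e+01,  2.05920841e+01,  6.34854941e-01, -2.06365559e-02,
       -7.01340165e+01, -1.65066245e+01]), 'qvel': array([ 0.02916591,  0.02089471, -0.03978937,  0.05351598, -0.05203393,
        0.01914015]), 'tau': array([ 1.12059966e-03, -5.82713699e+01,  2.93068725e+01,  6.99735671e+00,
        7.16081529e-03, -1.50202518e-04]), 'tool_pos': array([0.29084428, 0.60860496, 0.22562193]), 'orientation': array([-8.99926723e+01, -9.29974922e-02, -1.15547752e+02]), 'force': array([0.02603329, 0.22171299, 0.89823461]), 'moment': array([0.01406534, 0.00412796, 0.05347221]), 'opening': 0.0877107583726816}
side {'fx': 347.7457491353391, 'fy': 347.7457491353391, 'cx': 253.35904953813355, 'cy': 191.94081015022115, 'origin': array([0.33783811, 0.45071908, 0.75397671]), 'orientation': array([-140.63486183,   -0.91064558, -151.80524705])}
side plate1 [([282.1, 132.6, 27.3, 25.6], 0.9), ([326.7, 119.8, 26.7, 24.5], 0.85), ([282.9, 101.7, 33.3, 21.7], 0.78), ([298.9, 174.9, 37.3, 23.8], 0.68), ([266.0, 244.8, 45.9, 35.2], 0.56)]
side trainer [([156.9, 302
[... 1370 characters left out ...]
.0, 224.6, 33.6, 35.2], 0.86)]
wrist {'fx': 302.1613973594533, 'fy': 302.1613973594533, 'cx': 253.78556560131332, 'cy': 194.19881412599878, 'hand_eye': array([[ 9.99999324e-01,  7.47315915e-04,  8.91219124e-04,
        -3.04158146e-04],
       [-6.38454424e-04, -2.87780709e-01,  9.57696119e-01,
        -1.57710326e-01],
       [ 9.72177223e-04, -9.57696040e-01, -2.87780038e-01,
         7.78208324e-02],
       [ 0.00000000e+00,  0.00000000e+00,  0.00000000e+00,
         1.00000000e+00]])}
wrist plate1 []
wrist trainer [([337.1, 0.0, 22.1, 13.1], 0.75)]
wrist pin []
wrist tray []
wrist dial_pointer []
wrist marker []
wrist shaker []
wrist chalk_tin []
wrist dumbbell []
wrist dial_grip []
1.65
```

View pics/side0.png

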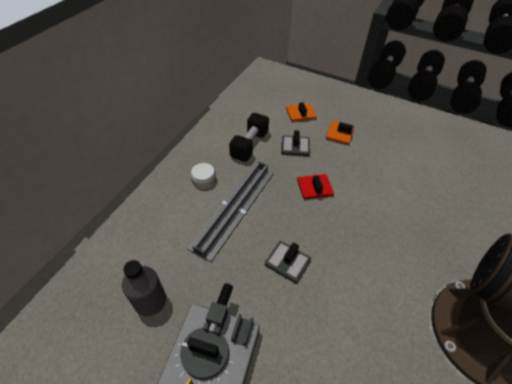

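View pics/top0.png

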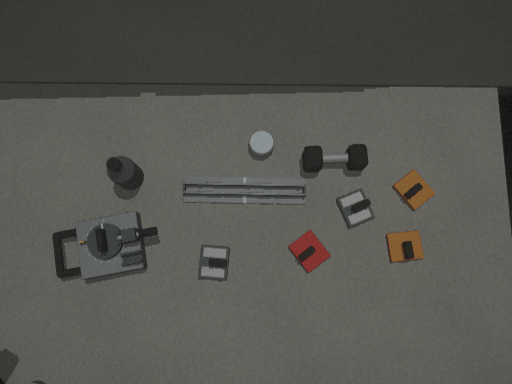

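View pics/wrist0.png

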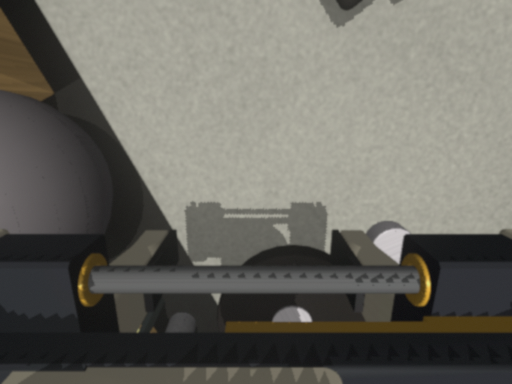

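The two grey plates are at top (355,208) and (214,263). The look-alikes are the orange plates at (414,190) and (405,246) and the red one at (310,251). The trainer is at (105,243), with the pin handle pointing right at (148,232), the tray at (245,190) and the brass tab near (83,242). I'll crop in to check these and write the helpers.

```bash
cat > h.py <<'E'
import numpy as np, cv2
from scipy.spatial.transform import Rotation as Ro
from plant import ctrl
def Rm(rpy): return Ro.from_euler('xyz',rpy,degrees=True).as_matrix()
def cam(n,obs=None):
    m=ctrl.camera_model(n); K=np.array([[m['fx'],0,m['cx']],[0,m['fy'],m['cy']],[0,0,1]])
    if 'hand_eye' in m:
        T=np.eye(4);T[:3,:3]=Rm(obs['orientation']);T[:3,3]=obs['tool_pos'];T=T@np.array(m['hand_eye'])
        return K,T[:3,:3],T[:3,3]
    return K,Rm(m['orientation']),np.array(m['origin'])
def back(c,uv,z):
    K,R,o=c; d=R@np.linalg.inv(K)@np.array([uv[0],uv[1],1.]); return o+d*(z-o[2])/d[2]
def proj(c,P):
    K,R,o=c; p=(np.atleast_2d(P)-o)@R@K.T; return p[:,:2]/p[:,2:]
def snap(n,name=None):
    o=ctrl.get_obs(); im=ctrl.snapshot(n)[:,:,::-1].copy(); np.savez('/tmp/'+(name or n)+'.npz',im=im,tp=o['tool_pos'],ori=o['orientation'])
    return im,cam(n,o)
def load(n,name):
    d=np.load('/tmp/'+name+'.npz'); return d['im'].copy(),cam(n,dict(tool_pos=d['tp'],orientation=d['ori']))
def crop(im,x,y,w,h,s,name):
    c=cv2.resize(im[y:y+h,x:x+w],None,fx=s,fy=s,interpolation=cv2.INTER_CUBIC); cv2.imwrite('pics/'+name+'.png',c)
def pose(x,y,yaw): 
    a=np.radians(yaw); R=np.array([[np.cos(a),-np.sin(a),0],[np.sin(a),np.cos(a),0],[0,0,1]]); return R,np.array([x,y,0])
E
python3 - <<'E'
from h import *
im=cv2.imread('pics/top0.png'); np.savez('/tmp/top0.npz',im=im,tp=[0,0,0],ori=[0,0,0])
crop(im,45,150,120,90+45,5,'c1'); crop(im,180,120,200,160,4,'c2')
c=cam('top')
for n,uv,z in [('plA',(214,263),.014),('plB',(355,208),.014),('tray',(244.5,190),.028),('dial',(101,240),.1),('pin',(148,232),.065),('red',(310,251),.014)]: print(n,back(c,uv,z).round(3))
E
```

```text
plA [0.442 0.053 0.014]
plB [ 0.591 -0.323  0.014]
tray [ 0.635 -0.025  0.028]
dial [0.494 0.323 0.1  ]
pin [0.517 0.218 0.065]
red [ 0.475 -0.2    0.014]
```

View pics/c1.png

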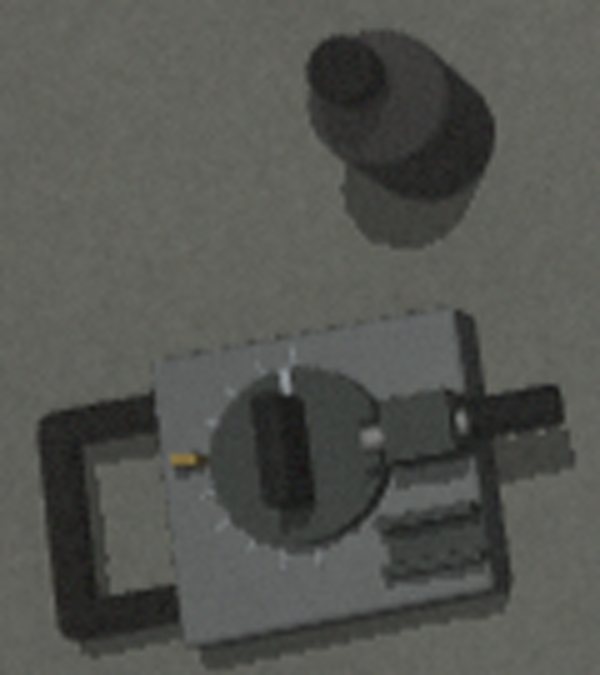

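View pics/c2.png

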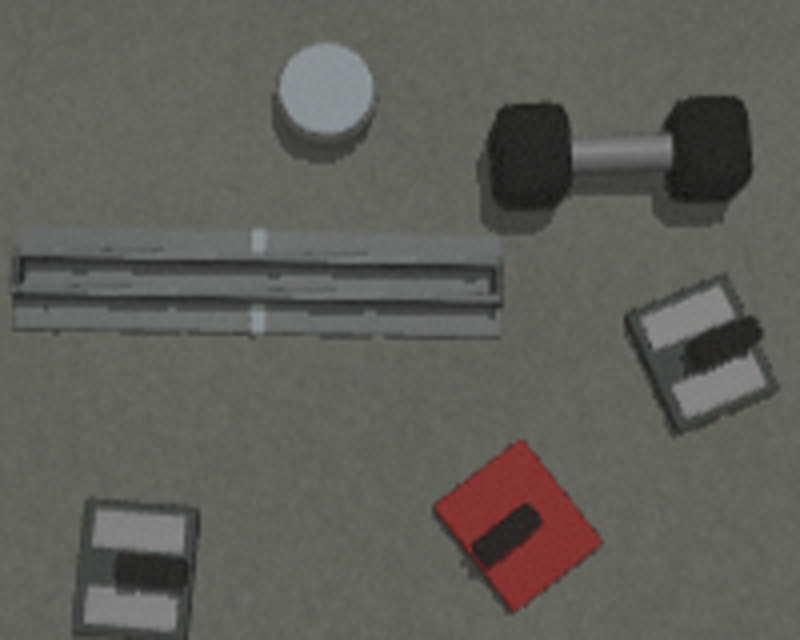

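```bash
cat >> h.py <<'E'
from scipy.optimize import least_squares
def fit(c,pts,uv,x0):
    pts=np.array(pts,float);uv=np.array(uv,float)
    def f(p):
        R,t=pose(*p); return (proj(c,pts@R.T+t)-uv).ravel()
    s=least_squares(f,x0,x_scale=[.01,.01,1]); return s.x,s.fun.reshape(-1,2).round(1)
E
python3 - <<'E'
from h import *
c=cam('top')
q=np.array([[155,358],[458,312],[188,645],[493,592]])/5+[45,150]
print(fit(c,[[.065,.075,.045],[.065,-.085,.045],[-.085,.075,.045],[-.085,-.085,.045]],q,[.49,.33,7]))
q=np.array([[12,228],[502,236],[12,330],[500,337]])/4+[180,120]
# tray flange corners: y+165 at left, x+35 up
print(fit(c,[[.035,.165,.0],[.035,-.165,.0],[-.035,.165,.0],[-.035,-.165,.0]],q,[.635,-.025,0]))
print(fit(c,[[.035,.165,.006],[.035,-.165,.006],[-.035,.165,.006],[-.035,-.165,.006]],q,[.635,-.025,0]))
# plate A: rib extends to right(+x_plate -> image right) ; corners top
q=np.array([[90,498],[200,510],[75,634],[192,645]])/4+[180,120]
print('A',fit(c,[[-.038,.044,.014],[.038,.044,.014],[-.038,-.044,.014],[.038,-.044,.014]],q,[.44,.05,-90]))
q=np.array([[625,316],[724,275],[678,434],[777,388]])/4+[180,120]
print('B',fit(c,[[-.038,.044,.014],[.038,.044,.014],[-.038,-.044,.014],[.038,-.044,.014]],q,[.59,-.32,-60]))
E
```

```text
(array([ 0.49414472,  0.32539762, 10.15254817]), array([[-0.3, -0. ],
       [ 0.7, -1.2],
       [-1.2,  0.7],
       [ 0.8,  0.4]]))
(array([ 0.63844243, -0.02328229, -0.38871575]), array([[ 1.4,  0.2],
       [-1.1,  0. ],
       [ 0.3, -0.1],
       [-0.5, -0.1]]))
(array([ 0.63734019, -0.02345417, -0.39009554]), array([[ 1.1,  0.2],
       [-0.8, -0. ],
       [-0. , -0.1],
       [-0.2, -0. ]]))
A (array([ 4.42435895e-01,  5.08760921e-02, -9.42849324e+01]), array([[-0.3,  0.3],
       [ 0.8, -0.3],
       [-0.1,  0.1],
       [-0.3, -0.2]]))
B (array([  0.59019144,  -0.32319661, -66.59064186]), array([[-0.6, -0.2],
       [-0. , -0.7],
       [-0.1,  0.2],
       [ 0.8,  0.7]]))
```

```bash
cat >> h.py <<'E'
def go(x,y,z,yaw=None):
    o=ctrl.get_obs(); R=Rm(o['orientation']); d=R.T@(np.array([x,y,z])-o['tool_pos'])*1000
    cy=np.degrees(np.arctan2(R[1,0],R[0,0])); s='shift x %.1f y %.1f z %.1f'%tuple(d)
    if yaw is not None:
        dy=(yaw-cy+90)%180-90; s+=' turn %.3f (or %.3f)'%(-np.radians(dy),-np.radians(dy-np.sign(dy)*180))
    print(s,'dist %.0f yaw %.2f j6 %.0f t %.2f'%(np.linalg.norm(d),cy,o['joint_pos'][5],o['clock']))
E
python3 - <<'E'
from h import *
c=cam('top'); print(back(c,(45+408/5,150+207/5),0), back(c,(45+347/5,150+72/5),.16))
go(.517,.165,.20,9.5)
E
```

```text
[0.63369156 0.29740024 0.        ] [0.66964387 0.28310879 0.16      ]
shift x 303.2 y 26.6 z 395.3 turn 0.959 (or -2.182) dist 499 yaw -115.54 j6 -17 t 1.65
```

```bash
python3 -m crank '[[[-0.2,38,3,49,0.12],[-0.2,76,6,99,0.24],[-0.2,114,10,148,0.36],[-0.2,152,13,198,0.48],[-0.2,190,17,247,0.6],[-0.2,228,20,297,0.72],[-0.2,266,24,346,0.84],[-0.2,303,27,395,0.96],[-0.2,303,27,395,0.96],[-0.2,303,27,395,0.96]]]'
python3 - <<'E'
from h import *
im,c=snap('wrist','w1'); cv2.imwrite('pics/w1.png',cv2.resize(im,(768,576)))
im,c=snap('top','t1'); crop(im,45,150,150,110,5,'t1')
print(ctrl.find_in('wrist','pin')[:2], ctrl.get_obs()['tool_pos'])
E
```

```text
clock: 2.9
tool_pos: [0.517, 0.1651, 0.1997]
orientation: [-90.0, 0.0, -170.6]
force: [0.1, 0.5, -0.6]
opening: 0.0523
[{'extent': [232.2, 209.8, 23.6, 92.8], 'confidence': 0.96}] [0.51650001 0.16641444 0.1997236 ]
```

View pics/w1.png

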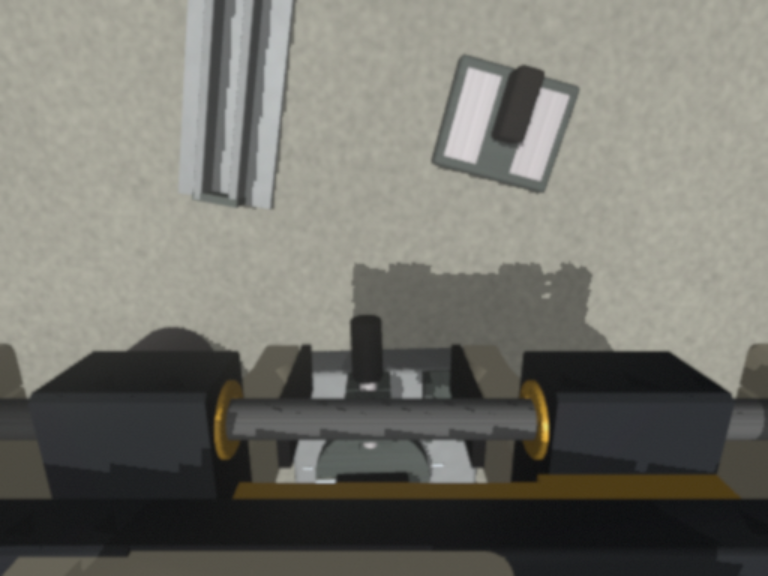

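```bash
python3 - <<'E'
from h import *
im,c=load('wrist','w1')
crop(im,190,195,130,130,6,'w1c')
for uv in [(244,211),(245,252),(244,232)]:
    print(back(c,uv,.066).round(4))
E
```

```text
[0.5222 0.194  0.066 ]
[0.5139 0.2398 0.066 ]
[0.5186 0.2171 0.066 ]
```

View pics/w1c.png

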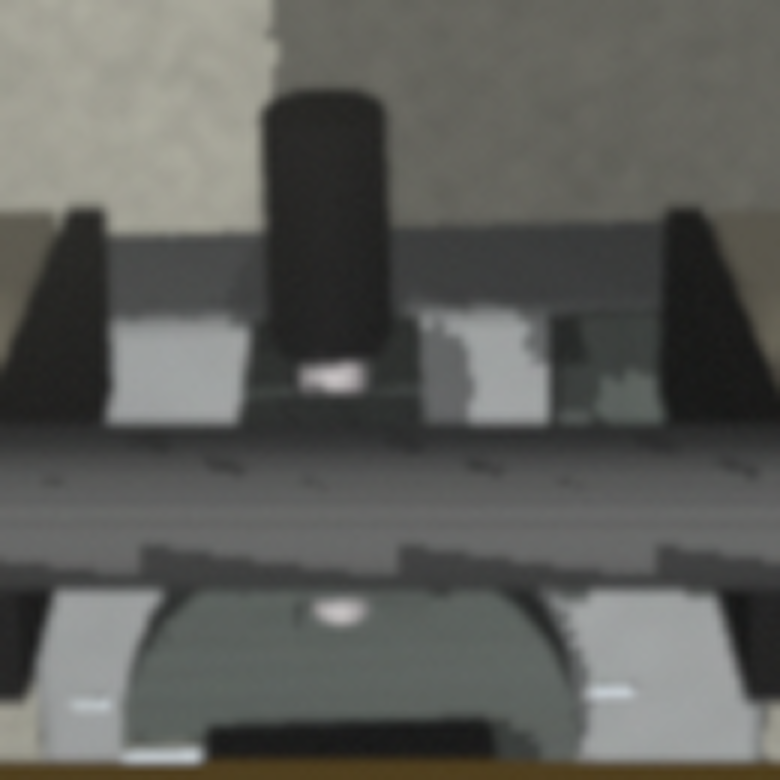

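View pics/t1.png

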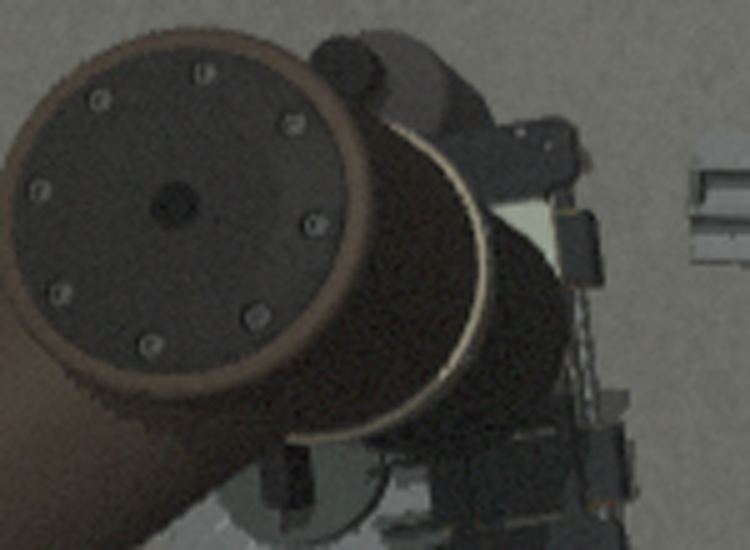

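```bash
python3 - <<'E'
from h import *
go(.5175,.2155,.095,10)
E
```

```text
shift x -9.1 y 104.7 z -48.2 turn -0.007 (or 3.134) dist 116 yaw -170.43 j6 -29 t 3.05
```

```bash
python3 -m crank '[[[-0.2,-5,50,-24,-0.007],[-0.2,-9,104,-48,-0.007],[-0.2,-9,104,-48,-0.007],[-0.2,-9,104,-48,-0.007]]]'
python3 - <<'E'
from h import *
im,c=snap('wrist','w2'); crop(im,150,130,220,160,3.5,'w2')
t,u=pose(.5175,.2155,10)
P=np.array([[0,-.0225,.065],[0,.0225,.065],[.011,-.0225,.065],[.011,.0225,.065],[-.011,-.0225,.065],[-.011,.0225,.065]])@t.T+u
print(proj(c,P).round(1)); print(ctrl.find_in('wrist','pin')[:2],ctrl.get_obs()['tool_pos'])
E
```

```text
clock: 3.55
tool_pos: [0.518, 0.2152, 0.0964]
orientation: [-90.0, 0.0, -170.0]
force: [0.9, 0.8, -0.1]
opening: 0.0522
[[254.6 192.4]
 [254.5 254.6]
 [237.7 192.4]
 [238.6 254.6]
 [271.4 192.4]
 [270.3 254.6]]
[{'extent': [233.3, 191.4, 37.1, 78.0], 'confidence': 0.74}, {'extent': [6.2, 206.3, 104.0, 57.6], 'confidence': 0.5}] [0.51863619 0.21492972 0.0974639 ]
```

View pics/w2.png

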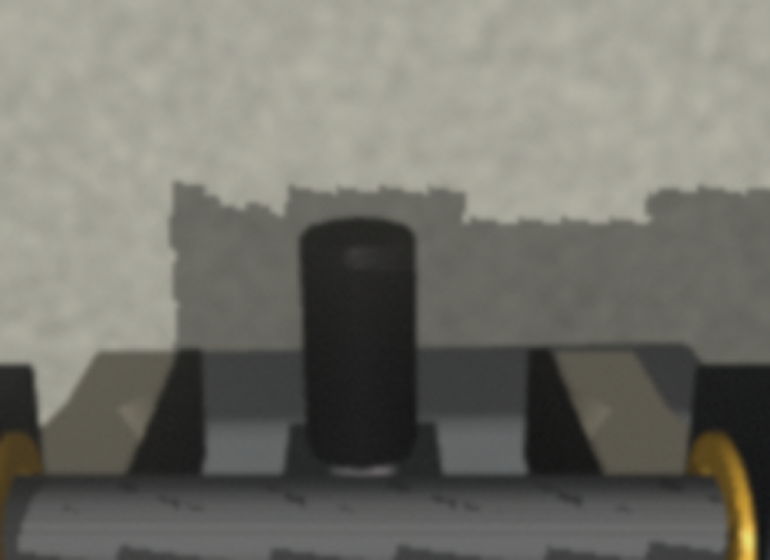

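```bash
python3 -m crank '[[[-0.2,-1.3,25,0,0],[-0.2,-1.3,50,0,0],[-0.2,-1.3,50,0,0],[0.5,-1.3,50,0,0],[1,-1.3,50,0,0],[1,-1.3,50,0,0],[1,-1.3,50,0,0],[1,-1.3,50,0,0]]]'
```

```text
clock: 4.65
tool_pos: [0.5193, 0.2145, 0.0458]
orientation: [-90.0, 0.0, -170.1]
force: [0.7, 0.4, 1.8]
opening: 0.0214
```

```bash
python3 -m crank '[[[1,0,0,10,0],[1,0,0,25,0],[1,0,0,45,0],[1,0,0,70,0],[1,0,0,70,0],[1,0,0,70,0]]]'
python3 - <<'E'
from h import *
im,c=snap('wrist','w3'); cv2.imwrite('pics/w3.png',cv2.resize(im,(768,576)))
im,c=snap('side','s3'); crop(im,130,250,180,134,4,'s3')
E
```

```text
clock: 5.4
tool_pos: [0.531, 0.1445, 0.0454]
orientation: [-90.0, -0.0, -170.2]
force: [-0.0, 0.4, -1.6]
opening: 0.0211
```

View pics/w3.png

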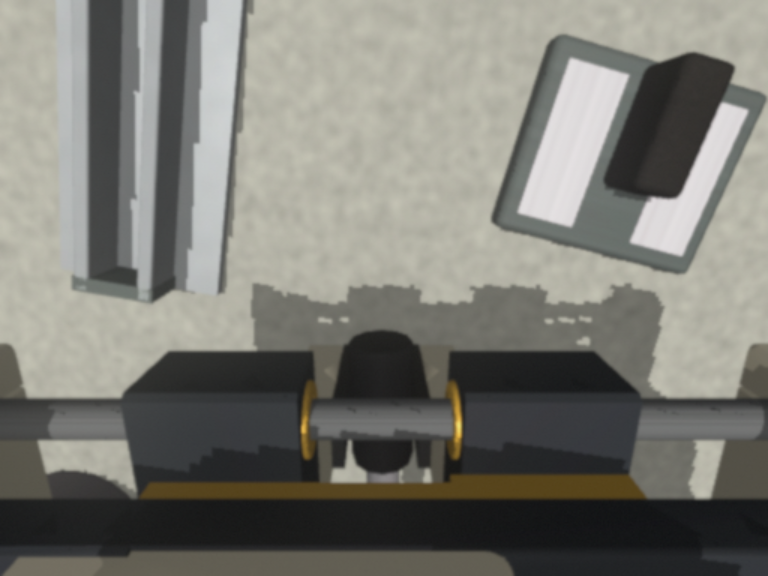

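View pics/s3.png

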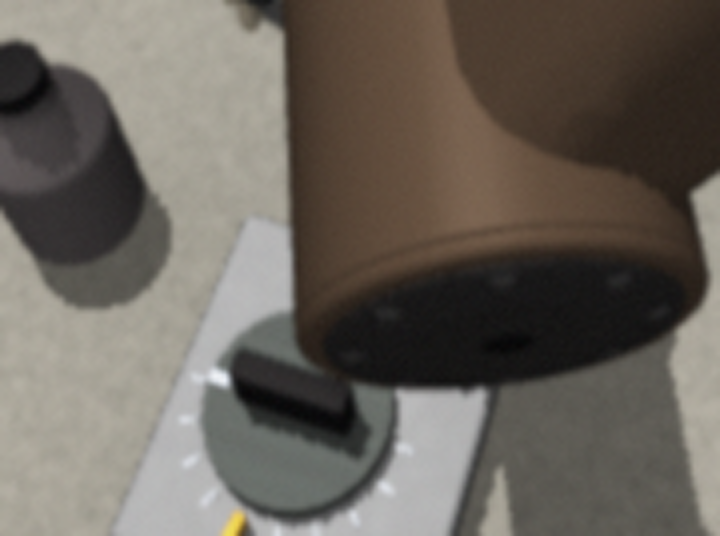

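```bash
python3 -m crank '[[[1,0,-20,0,0],[1,30,-25,0,0],[1,55,-25,-20,0],[1,55,-25,-45,0],[1,55,-25,-70,0],[1,55,-25,-70,0],[1,55,-25,-70,0]]]'
python3 - <<'E'
from h import *
im,c=snap('wrist','w4'); cv2.imwrite('pics/w4.png',cv2.resize(im,(768,576)))
im,c=snap('side','s4'); crop(im,130,250,180,134,4,'s4')
E
```

```text
clock: 6.38
tool_pos: [0.4646, 0.2049, 0.0704]
orientation: [-90.0, -0.0, -170.1]
force: [0.4, 0.6, -0.7]
opening: 0.0209
```

View pics/w4.png

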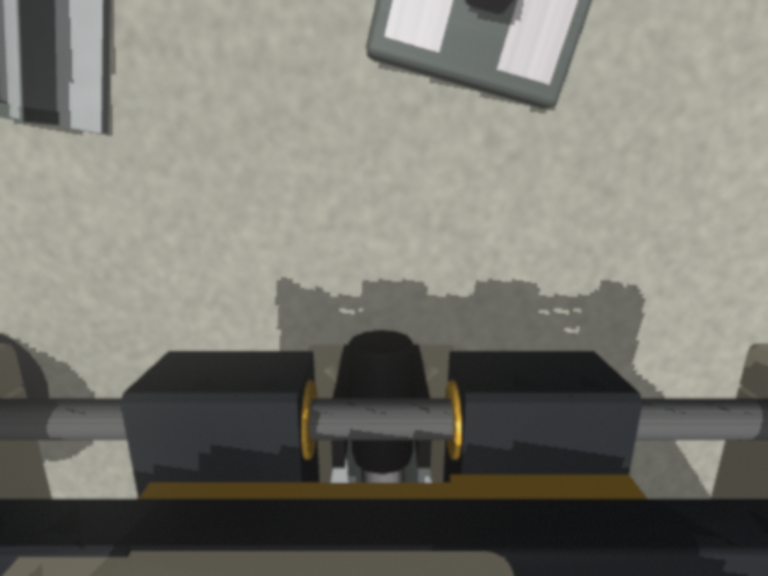

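View pics/s4.png

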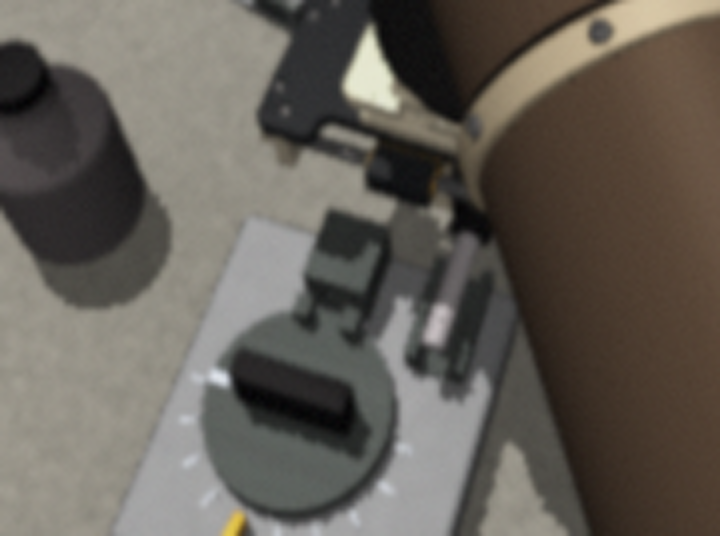

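```bash
python3 - <<'E'
from h import *
im,c=load('side','s4')
big=cv2.resize(im[250:384,130:310],None,fx=4,fy=4,interpolation=cv2.INTER_CUBIC)
for (px,py,col) in [(.498,.3265,(0,0,255)),]:
    R,t=pose(px,py,10)
    def L(a,b,col):
        p=(proj(c,np.array([a,b])@R.T+t)-[130,250])*4
        cv2.line(big,tuple(map(int,p[0])),tuple(map(int,p[1])),col,1)
    for x in (-.046,-.064): L((x,-.085,.066),(x,-.035,.066),(0,0,255))
    for s in (-1,1): L((s*.016,-.085,.0855),(s*.016,-.05,.0855),(0,255,0))
    L((-.016,-.05,.0855),(.016,-.05,.0855),(0,255,0))
    L((.065,-.085,.045),(.065,.075,.045),(255,0,0));L((.065,-.085,.045),(-.085,-.085,.045),(255,0,0));L((-.085,.075,.045),(-.085,-.085,.045),(255,0,0))
    L((-.055,-.09,.090),(-.055,-.0355,.090),(255,255,0))
    L((-.028,0,.1),(.028,0,.1),(255,0,255))
cv2.imwrite('pics/s4o.png',big)
E
```

```text
(no output)
```

View pics/s4o.png

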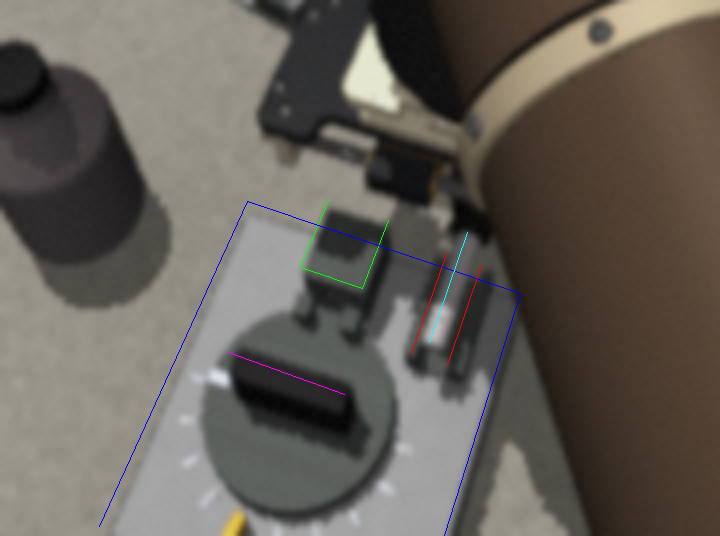

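```bash
python3 - <<'E'
from h import *
im,c=load('side','s4')
crop(im,195,290,70,70,10,'s4z')
E
```

```text
(no output)
```

View pics/s4z.png

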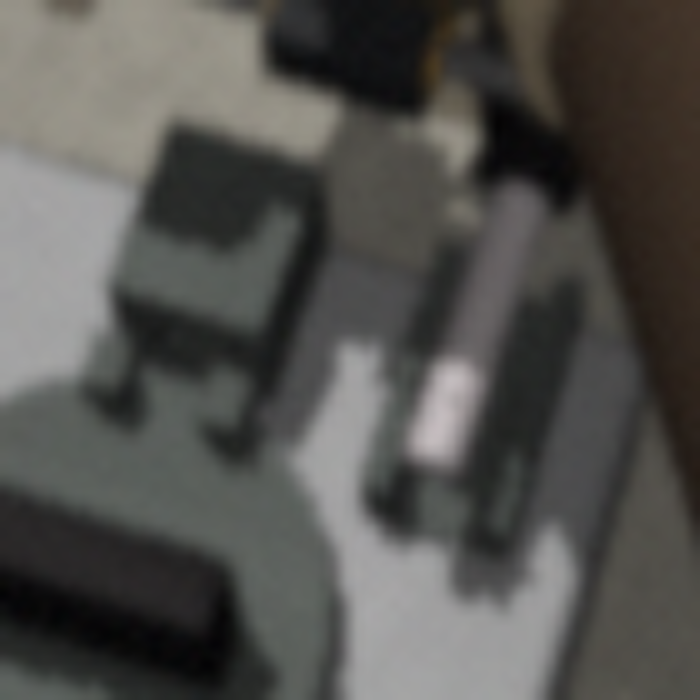

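```bash
python3 - <<'E'
from h import *
im,c=load('side','s4')
uv=np.array([[115,285],[248,335],[175,125],[325,160]])/10+[195,290]
r=fit(c,[[.016,-.05,.0855],[-.016,-.05,.0855],[.016,-.085,.0855],[-.016,-.085,.0855]],uv,[.498,.3265,10]);print(r)
for p in (r[0],):
    R,t=pose(p[0],p[1],10)
    P=np.array([[-.046,-.035,.066],[-.064,-.035,.066],[-.055,-.0355,.090],[-.049,-.0355,.09],[-.061,-.0355,.09],[-.055,-.0895,.09]])
    print(((proj(c,P@R.T+t)-[195,290])*10).round(0))
E
```

```text
(array([ 0.49521255,  0.32864849, 10.45099832]), array([[-1.1,  0. ],
       [ 1.3,  0.3],
       [-0.2, -0.9],
       [ 0. ,  0.5]]))
[[387. 501.]
 [476. 533.]
 [430. 475.]
 [399. 464.]
 [461. 486.]
 [525. 200.]]
```

```bash
python3 -m crank '[[[1,0,12,0,0],[1,0,24,0,0],[1,0,32,0,0],[1,0,36,0,0],[1,0,36,0,0],[1,0,36,0,0]]]'
python3 - <<'E'
from h import *
im,c=snap('side','s5'); crop(im,195,290,70,70,10,'s5z')
E
```

```text
clock: 7.22
tool_pos: [0.4651, 0.2051, 0.0348]
orientation: [-90.0, 0.0, -170.1]
force: [1.0, 0.1, -0.5]
opening: 0.0212
```

View pics/s5z.png

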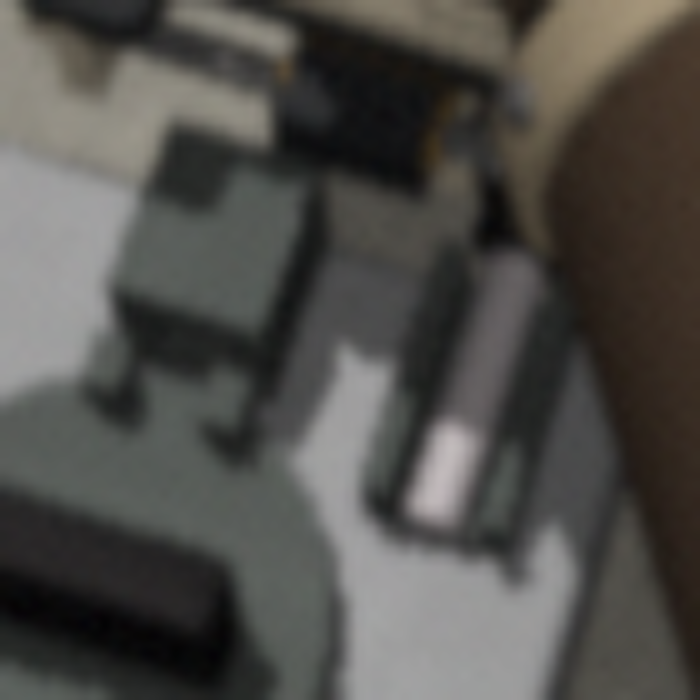

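The pin sits centred between the groove walls. I'll release it, rise, and go over the dial. First I'll work out the dial move.

```bash
python3 -m crank '[[[1,0,1.5,0,0],[0.4,0,1.5,0,0],[0,0,1.5,0,0],[0,0,1.5,0,0],[0,0,-20,0,0],[0,0,-60,0,0],[0,0,-110,0,0],[0,0,-150,0,0],[0,0,-150,0,0]]]'
python3 - <<'E'
from h import *
im,c=snap('wrist','w6'); cv2.imwrite('pics/w6.png',cv2.resize(im,(768,576)))
im,c=snap('side','s6'); crop(im,195,290,70,70,10,'s6z')
go(.497,.326,.18,100)
E
```

```text
clock: 8.4
tool_pos: [0.4665, 0.2062, 0.1881]
orientation: [-90.2, 0.3, -170.1]
force: [-0.3, -0.7, -0.9]
opening: 0.0437
shift x -52.6 y 4.7 z -113.8 turn 1.568 (or -1.574) dist 125 yaw -170.16 j6 -36 t 8.50
```

View pics/s6z.png

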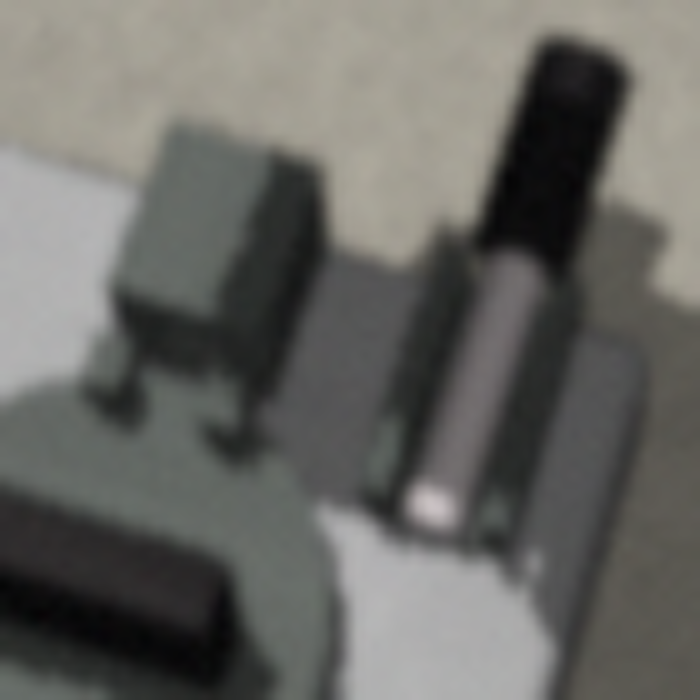

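View pics/w6.png

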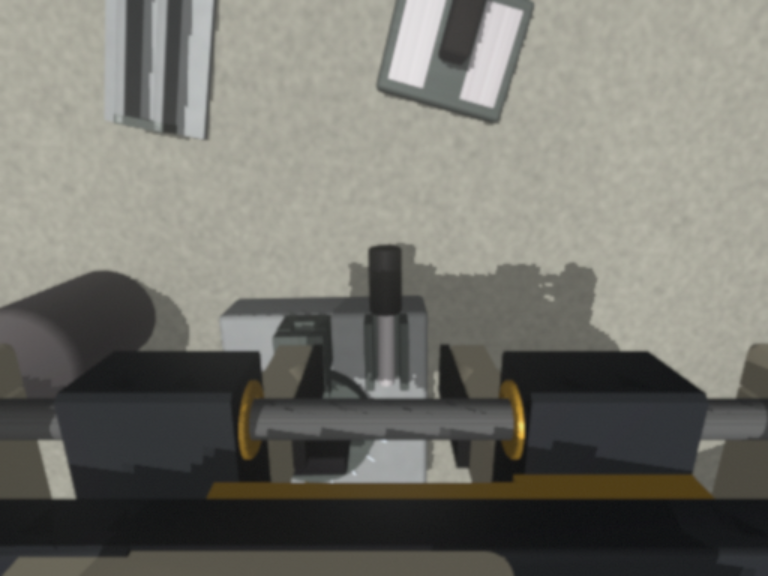

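```bash
python3 - <<'E'
from h import *
go(.570,.338,.20,100)
E
```

```text
shift x -126.5 y -15.3 z -113.1 turn 1.568 (or -1.574) dist 170 yaw -170.16 j6 -36 t 8.50
```

```bash
python3 -m crank '[[[0,-15,-15,-14,0.18],[0,-30,-15,-28,0.36],[0,-45,-15,-42,0.54],[0,-60,-15,-56,0.72],[0,-75,-15,-70,0.9],[0,-90,-15,-84,1.08],[0,-108,-15,-98,1.26],[0,-126,-15,-113,1.42],[0,-126,-15,-113,1.568],[0,-126,-15,-113,1.568],[0,-126,-15,-113,1.568]]]'
python3 - <<'E'
from h import *
im,c=snap('wrist','w7'); cv2.imwrite('pics/w7.png',cv2.resize(im,(768,576)))
print(ctrl.find_in('wrist','dial_grip')[:2],ctrl.find_in('wrist','marker')[:2],ctrl.find_in('wrist','dial_pointer')[:2])
E
```

```text
clock: 9.88
tool_pos: [0.5693, 0.3374, 0.1985]
orientation: [-89.9, 0.1, 100.2]
force: [0.0, 0.3, -0.0]
opening: 0.0437
[{'extent': [205.3, 57.0, 98.8, 99.6], 'confidence': 0.92}, {'extent': [2.0, 156.4, 86.7, 70.1], 'confidence': 0.43}] [] [{'extent': [204.7, 60.5, 97.9, 93.5], 'confidence': 0.9}]
```

View pics/w7.png

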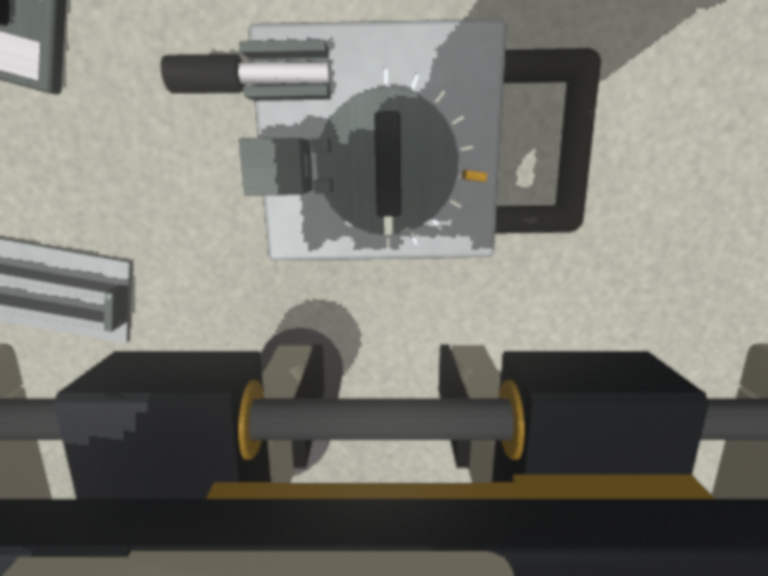

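```bash
python3 - <<'E'
from h import *
im,c=load('wrist','w7')
crop(im,160,5,180,170,4.4,'w7c')
E
```

```text
(no output)
```

View pics/w7c.png

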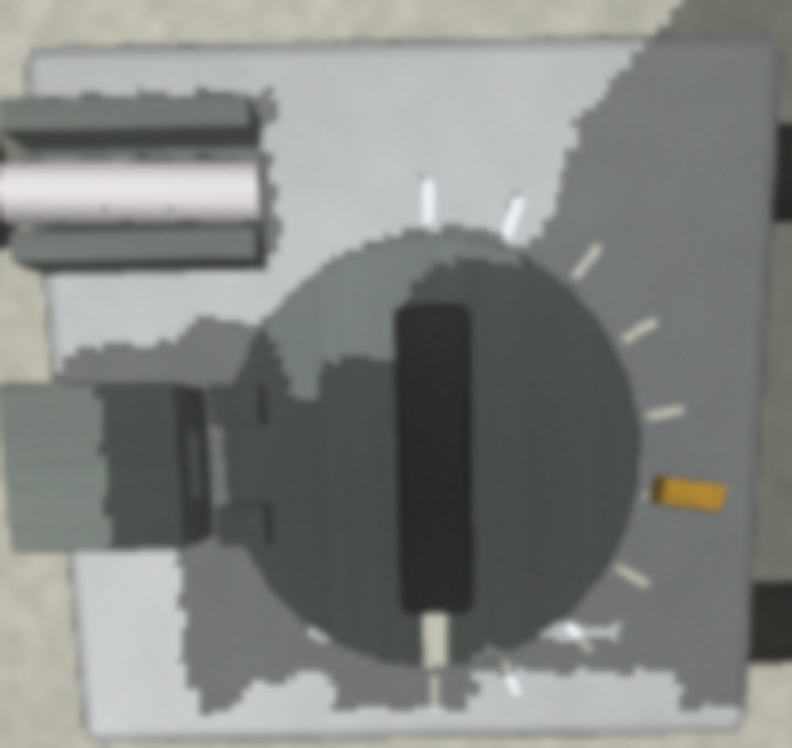

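```bash
python3 - <<'E'
from h import *
im,c=load('wrist','w7')
f=lambda a:np.array(a)/4.4+[160,5]
r,e=fit(c,[[-.085,-.085,.045],[-.085,.075,.045],[.065,.075,.045],[.065,-.085,.045]],f([[30,50],[775,38],[745,728],[90,737]]),[.497,.326,10]);print(r,e.tolist())
w=np.array([[-.009+.0,0,0]])
R,t=pose(*r)
def inT(uv,z): return (R.T@(back(c,f(uv),z)-t))*1000
for n,uv,z in [('discR',(640,447),.06),('discT',(440,227),.06),('discB',(440,667),.06),('barT',(433,305),.1),('barB',(437,612),.1),('ptr',(435,668),.062),('ptr0',(433,612),.062)]: print(n,inT(uv,z).round(1))
for z in (.061,.064,.067):
    a=inT((655,480),z);b=inT((726,487),z);a2=inT((655,502),z);b2=inT((724,511),z)
    for q in (a,b,a2,b2): print(z,q[:2].round(1),np.degrees(np.arctan2(q[1],q[0])).round(1),np.hypot(*q[:2]).round(1))
E
```

```text
[ 0.49756504  0.32918195 11.266679  ] [[-2.7, -1.2], [3.2, -2.0], [1.1, 2.3], [-1.8, 2.8]]
discR [-2.5 44.2 60. ]
discT [-46.5   1.9  60. ]
discB [44.1  0.8 60. ]
barT [-28.   -0.3 100. ]
barB [ 26.9  -0.3 100. ]
ptr [44.  -0.3 62. ]
ptr0 [31.6 -0.6 62. ]
0.061 [ 4.4 47.5] 84.7 47.7
0.061 [ 6.1 62.8] 84.4 63.1
0.061 [ 9.  47.6] 79.3 48.5
0.061 [11.1 62.6] 79.9 63.6
0.064 [ 4.3 46.9] 84.8 47.1
0.064 [ 6.  62.1] 84.5 62.4
0.064 [ 8.8 47.1] 79.4 47.9
0.064 [11.  61.9] 80.0 62.9
0.067 [ 4.2 46.4] 84.8 46.6
0.067 [ 5.9 61.4] 84.5 61.7
0.067 [ 8.7 46.6] 79.4 47.4
0.067 [10.8 61.2] 80.0 62.2
```

```bash
python3 - <<'E'
from h import *
go(.4972,.3280,.115,101)
E
```

```text
shift x 3.1 y 84.6 z 73.0 turn -0.016 (or 3.126) dist 112 yaw 100.08 j6 -127 t 10.07
```

```bash
python3 -m crank '[[[0.15,1,30,40,-0.016],[0.15,3,60,73,-0.016],[0.15,3,83,73,-0.016],[0.15,3,83,73,-0.016],[0.15,3,83,73,-0.016]]]'
python3 - <<'E'
from h import *
im,c=snap('wrist','w8'); crop(im,130,100,250,180,3.2,'w8')
print(ctrl.get_obs()['tool_pos'])
R,t=pose(.4972,.3280,11)
print(proj(c,np.array([[-.028,0,.1],[.028,0,.1],[-.028,.007,.1],[-.028,-.007,.1]])@R.T+t).round(1))
E
```

```text
clock: 10.7
tool_pos: [0.4981, 0.3286, 0.1176]
orientation: [-90.1, -0.0, 101.0]
force: [-0.2, -0.2, -0.8]
opening: 0.0372
[0.49814332 0.328675   0.11777518]
[[252.7 187.9]
 [252.7 270.3]
 [264.3 187.9]
 [241.  187.9]]
```

View pics/w8.png

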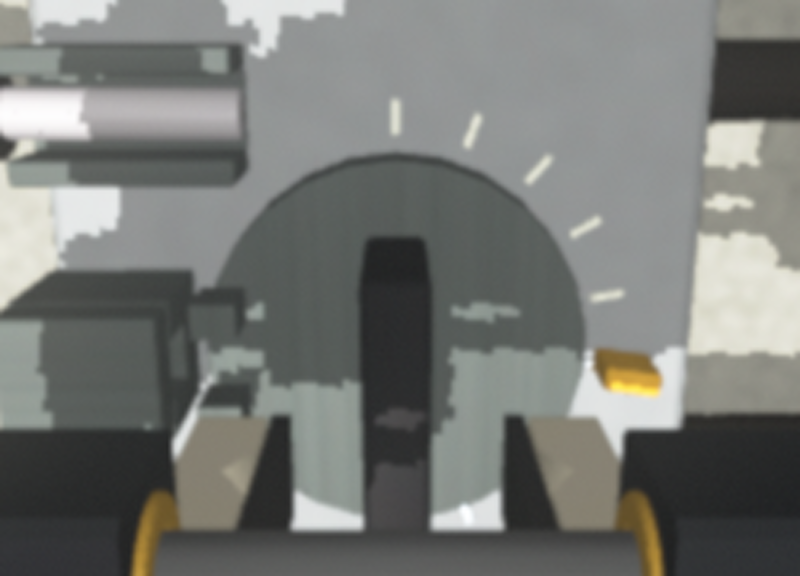

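```bash
python3 -m crank '[[[0.15,0,20,0,0],[0.15,0,38.5,0,0],[0.15,0,38.5,0,0],[0.6,0,38.5,0,0],[1,0,38.5,0,0],[1,0,38.5,0,0],[1,0,38.5,0,0],[1,0,38.5,0,0]]]'
```

```text
clock: 11.75
tool_pos: [0.4976, 0.3283, 0.0788]
orientation: [-90.1, -0.0, 100.9]
force: [-0.9, -0.8, 5.8]
opening: 0.0139
```

```bash
python3 -m crank '[[[1,0,0,0,-0.12],[1,0,0,0,-0.26],[1,0,0,0,-0.42],[1,0,0,0,-0.58],[1,0,0,0,-0.74],[1,0,0,0,-0.9],[1,0,0,0,-1.06],[1,0,0,0,-1.22],[1,0,0,0,-1.36],[1,0,0,0,-1.41],[1,0,0,0,-1.41],[1,0,0,0,-1.41]]]'
python3 - <<'E'
from h import *
im,c=snap('wrist','w9'); crop(im,130,100,250,180,3.2,'w9')
E
```

```text
clock: 13.25
tool_pos: [0.497, 0.3287, 0.0788]
orientation: [-90.1, 0.0, -178.3]
force: [-4.2, 2.1, 7.4]
opening: 0.0137
```

View pics/w9.png

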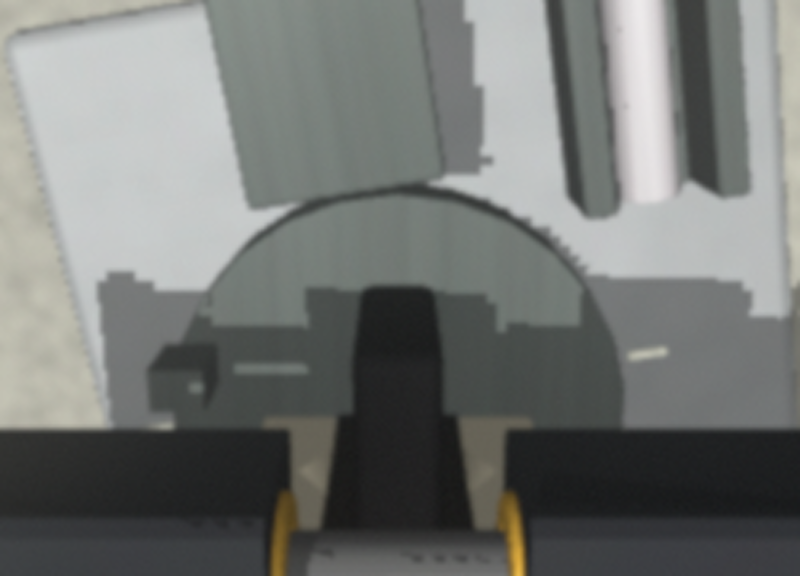

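```bash
python3 -m crank '[[[0.6,0,0,0,0],[0.3,0,0,0,0],[0.3,0,-30,0,0],[0.3,0,-70,0,0],[0.3,0,-110,-30,0],[0.3,0,-120,-75,0],[0.3,0,-120,-75,0],[0.3,0,-120,-75,0]]]'
python3 - <<'E'
from h import *
im,c=snap('wrist','w10'); crop(im,160,5,180,170,4.4,'w10')
E
```

```text
clock: 14.3
tool_pos: [0.4946, 0.4027, 0.1972]
orientation: [-89.9, -0.1, -178.3]
force: [0.4, 0.7, -0.2]
opening: 0.0307
```

View pics/w10.png

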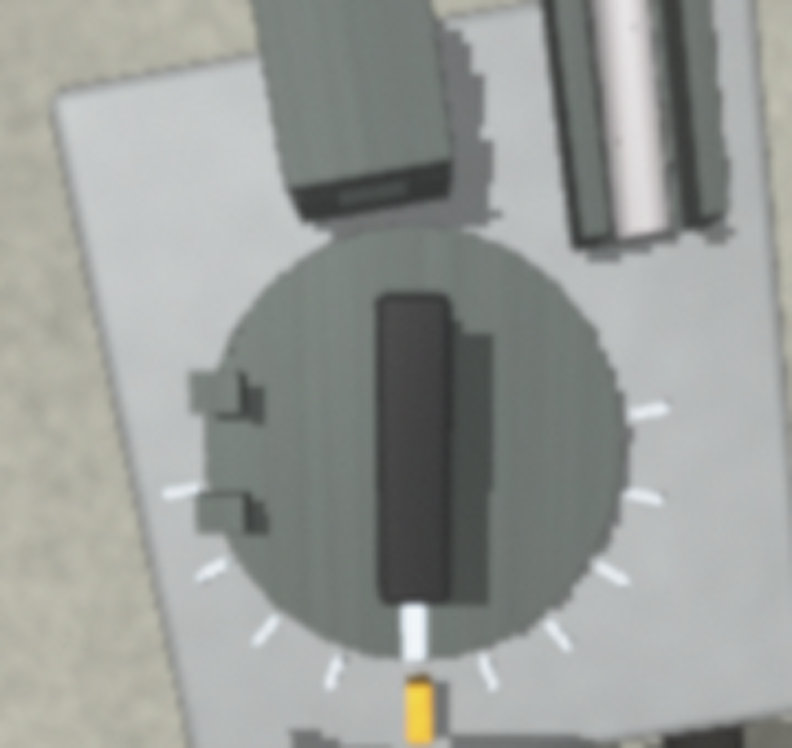

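```bash
python3 - <<'E'
from h import *
im,c=load('wrist','w10')
f=lambda a:np.array(a)/4.4+[160,5]
b=lambda uv,z:back(c,f(uv),z)[:2]
L=b((205,445),.06);Rr=b((630,445),.06);T=b((417,228),.06);B=b((417,661),.06)
cen=np.array([(L[0]+Rr[0])/2,(T[1]+B[1])/2]); print('cen',cen.round(4),np.linalg.norm(L-Rr),np.linalg.norm(T-B))
ang=lambda p:np.degrees(np.arctan2(*(p-cen)[::-1]))
print('barcen',(b((414,295),.1)+b((415,604),.1))/2)
p1=b((413.5,605),.062);p2=b((414,658),.062);print('ptr',ang(p2),np.degrees(np.arctan2(*(p2-p1)[::-1])),np.linalg.norm(p2-cen))
d=b((415,604),.1)-b((414,295),.1);print('bar',np.degrees(np.arctan2(*d[::-1])))
for z in (.061,.066):
  m1=b((419,686),z);m2=b((421.5,742),z);print('mk',ang(m1),ang(m2),np.degrees(np.arctan2(*(m2-m1)[::-1])),np.linalg.norm(m1-cen),np.linalg.norm(m2-cen))
# segmentation
hsv=cv2.cvtColor(im,cv2.COLOR_BGR2HSV); m=(cv2.inRange(hsv,(15,120,120),(35,255,255)))>0
v,u=np.nonzero(m); k=(u>240)&(u<265)&(v>150)&(v<180); print(u[k].mean(),v[k].mean(),k.sum())
for r in range(155,180): 
    q=u[k][v[k]==r]; 
    if len(q): print(r,q.min(),q.max(),end='; ')
E
```

```text
cen [0.4956 0.3291] 0.0905430490288142 0.08872184760287102
barcen [0.49640305 0.3286408 ]
ptr 90.86370679458803 92.34044887961784 0.04337173118352623
bar 92.00129468658383
mk 92.27397695747244 92.70753424818835 94.3937227896818 0.04981069032992438 0.06261290178223991
mk 92.24044792683767 92.68130667488755 94.3937227896818 0.04890145791343668 0.06148573829330043
255.01388888888889 166.29166666666666 72
159 255 256; 160 253 257; 161 253 257; 162 253 257; 163 253 257; 164 253 257; 165 253 257; 166 253 257; 167 253 257; 168 253 257; 169 253 257; 170 253 257; 171 253 257; 172 253 257; 173 253 257;
```

```bash
python3 -m crank '[[[0.3,0,10,75,0],[0.3,0,60,75,0],[0.3,0,100,75,0],[0.3,0,120,75,0],[0.3,0,120,75,0],[1,0,120,75,0],[1,0,120,75,0],[1,0,120,75,0],[1,0,120,75,-0.01],[1,0,120,75,-0.02],[1,0,120,75,-0.02],[1,0,120,75,-0.02]]]'
python3 -m crank '[[[0.6,0,0,0,0],[0.3,0,0,0,0],[0.3,0,-30,0,0],[0.3,0,-70,0,0],[0.3,0,-110,-30,0],[0.3,0,-110,-100,0],[0.3,0,-110,-100,0],[0.3,0,-110,-100,0]]]'
python3 - <<'E'
from h import *
im,c=snap('wrist','w11'); crop(im,160,5,180,120,4.4,'w11')
im,c=snap('top','t11'); crop(im,45,190,120,90,6,'t11')
E
```

```text
clock: 15.85
tool_pos: [0.497, 0.3285, 0.0792]
orientation: [-90.1, 0.0, -177.1]
force: [-5.4, 0.9, 6.5]
opening: 0.0139
clock: 16.85
tool_pos: [0.4919, 0.4282, 0.1873]
orientation: [-89.9, -0.0, -177.1]
force: [-0.1, 0.2, -0.6]
opening: 0.0308
```

View pics/w11.png

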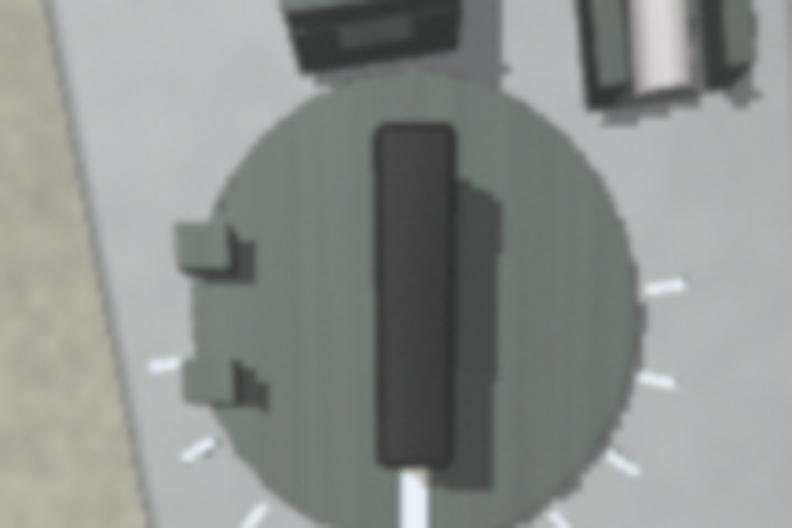

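```bash
python3 - <<'E'
from h import *
im,c=load('wrist','w11'); crop(im,200,95,110,90,7,'w11')
E
```

```text
(no output)
```

View pics/w11.png

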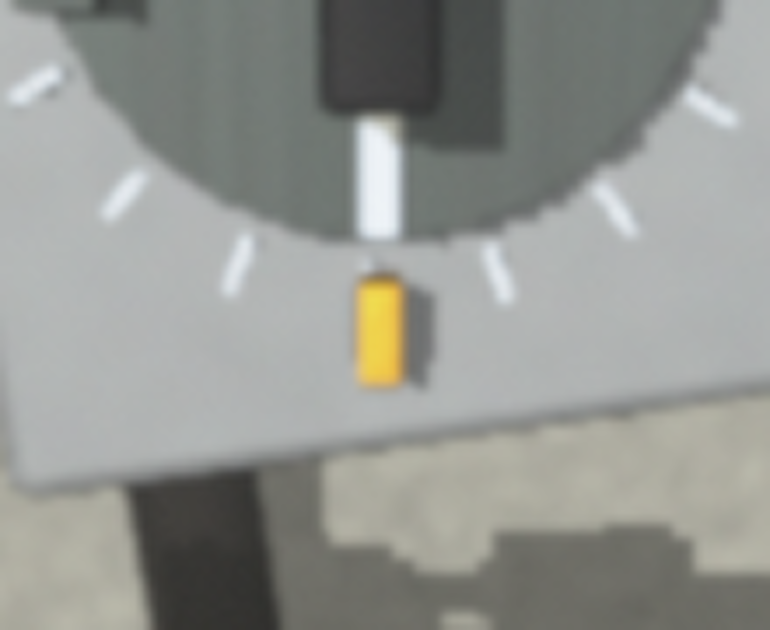

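View pics/t11.png

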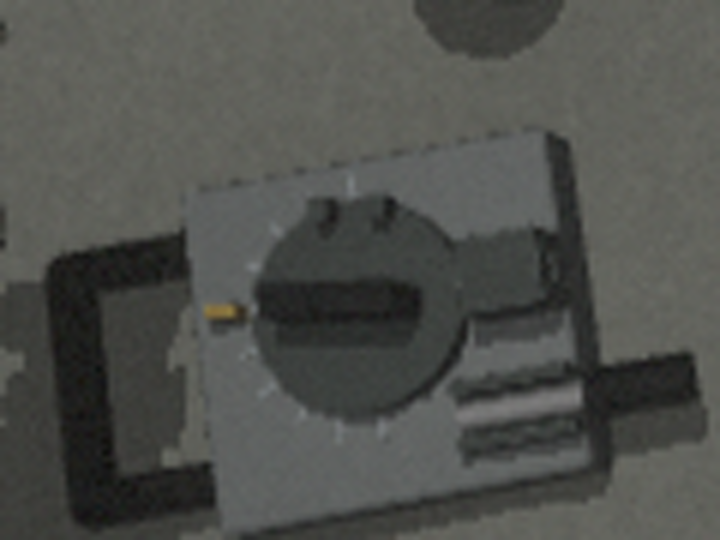

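The pointer and the tab line up, and the pin is lying in the groove. Next is plate A, the near grey plate with white inlays at top (214,263). The look-alikes are red or orange.

```bash
python3 - <<'E'
from h import *
im,c=load('top','t11')
print([(d['extent'],round(d['confidence'],2)) for d in ctrl.find_in('top','plate1')])
c=cam('top'); print('tin',back(c,(261.5,143),.04), 'db',back(c,(335,158),.05))
go(.4408,.09,.16,-4.3)
print(ctrl.get_obs()['joint_pos'])
E
```

```text
[([287.8, 233.6, 43.9, 40.9], 0.86), ([337.7, 189.1, 37.3, 41.1], 0.72), ([394.2, 166.8, 40.0, 40.7], 0.72), ([198.4, 248.1, 32.3, 33.0], 0.67), ([387.1, 229.7, 34.8, 33.2], 0.59)]
tin [ 0.76219748 -0.0694265   0.04      ] db [ 0.71955411 -0.26541169  0.05      ]
shift x 68.1 y 28.1 z 333.9 turn 0.124 (or -3.017) dist 342 yaw -177.17 j6 -55 t 17.00
[ 5.80473522e+01  1.98437250e+01 -5.54952200e+00  2.39899757e-03
 -6.46473293e+01 -5.52217067e+01]
```

```bash
python3 -m crank '[[[0,15,0,55,0.124],[0,30,0,110,0.124],[0,42,0,165,0.124],[0,55,8,220,0.124],[0,68,18,275,0.124],[0,68,28,334,0.124],[0,68,28,334,0.124],[0,68,28,334,0.124]]]'
python3 - <<'E'
from h import *
im,c=snap('wrist','w12'); cv2.imwrite('pics/w12.png',cv2.resize(im,(768,576)))
E
```

```text
clock: 18.0
tool_pos: [0.4413, 0.0903, 0.1605]
orientation: [-90.0, 0.1, 175.7]
force: [0.7, 0.2, 0.6]
opening: 0.0444
```

View pics/w12.png

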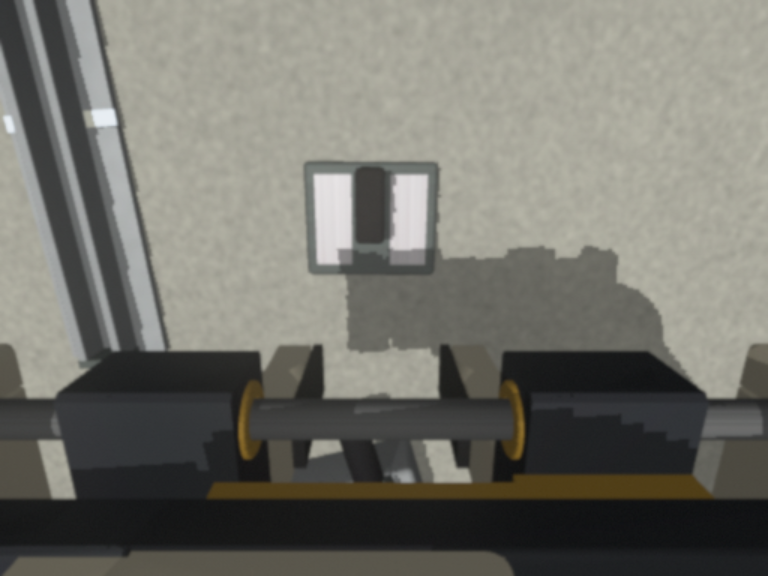

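```bash
python3 - <<'E'
from h import *
im,c=load('wrist','w12')
f=lambda a:np.array(a)/1.5
r,e=fit(c,[[.038,.044,.014],[.038,-.044,.014],[-.038,-.044,.014],[-.038,.044,.014]],f([[305,163],[438,163],[434.5,273],[308,273]]),[.442,.051,-94]);print(r,e.tolist())
R,t=pose(*r); g=R@[.022,0,0]+t; print(g)
a=r[2]+90
go(g[0],g[1],.075,a); go(g[0],g[1],.017,a)
E
```

```text
[ 4.44769822e-01  5.39919687e-02 -9.44863019e+01] [[-1.3, -1.4], [1.0, -1.1], [0.3, 1.6], [0.0, 1.3]]
[0.44304897 0.03205938 0.        ]
shift x -6.0 y 85.5 z 58.7 turn 0.004 (or -3.138) dist 104 yaw 175.72 j6 -41 t 18.05
shift x -5.9 y 143.5 z 58.8 turn 0.004 (or -3.138) dist 155 yaw 175.72 j6 -41 t 18.05
```

```bash
python3 -m crank '[[[0,-5.5,40,30,0],[0,-5.5,80,59,0],[0,-5.5,95,59,0],[0,-5.5,95,59,0],[0,-5.5,95,59,0]]]'
python3 - <<'E'
from h import *
im,c=snap('wrist','w13'); crop(im,130,90,250,190,3.1,'w13'); o=ctrl.get_obs()
print(o['tool_pos'])
R,t=pose(.4436,.0525,-94.4)
print(((proj(c,np.array([[.035,.009,.042],[.035,-.009,.042],[-.011,.009,.042],[.038,.044,.014],[.038,-.044,.014]])@R.T+t)-[130,90])*3.1).round(0))
E
```

```text
clock: 18.68
tool_pos: [0.443, 0.0328, 0.0658]
orientation: [-90.0, 0.1, 175.8]
force: [0.7, 0.0, -0.2]
opening: 0.0439
[0.44304943 0.03277793 0.06594487]
[[345. 359.]
 [433. 360.]
 [346. 559.]
 [199. 307.]
 [578. 309.]]
```

View pics/w13.png

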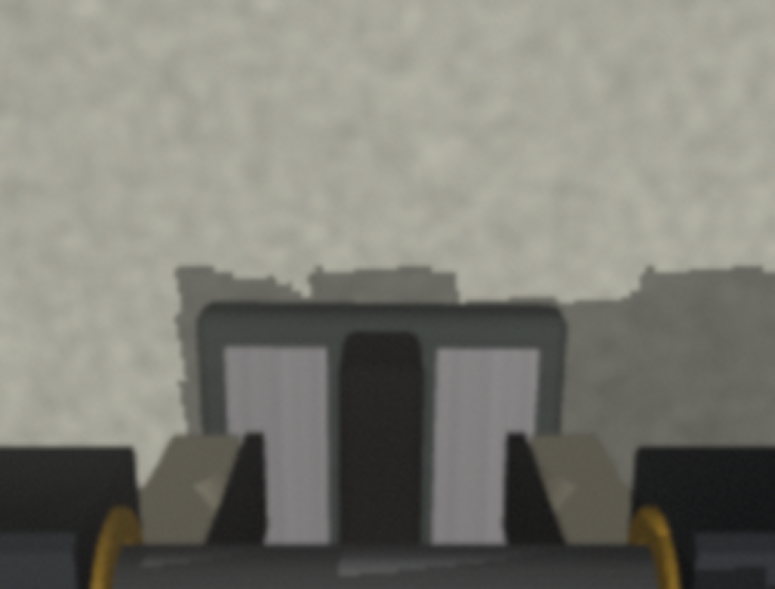

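```bash
python3 -m crank '[[[0,-1,25,1,0],[0,-1,42,1,0],[0,-1,48,1,0],[0,-1,48,1,0],[0.6,-1,48,1,0],[1,-1,48,1,0],[1,-1,48,1,0],[1,-1,48,1,0],[1,-1,48,1,0]]]'
python3 -m crank '[[[1,0,-10,0,0],[1,0,-30,0,0],[1,0,-60,0,0],[1,0,-90,0,0],[1,0,-90,0,0],[1,0,-90,0,0]]]'
python3 - <<'E'
from h import *
im,c=snap('wrist','w14'); cv2.imwrite('pics/w14.png',cv2.resize(im,(768,576)))
im,c=snap('side','s14'); crop(im,150,60,240,240,2.5,'s14')
E
```

```text
clock: 19.85
tool_pos: [0.4435, 0.0308, 0.0174]
orientation: [-90.0, 0.0, 175.8]
force: [0.1, 0.4, 5.4]
opening: 0.0182
clock: 20.6
tool_pos: [0.4419, 0.0303, 0.1061]
orientation: [-90.0, -0.1, 175.7]
force: [0.1, -0.1, -5.5]
opening: 0.0178
```

View pics/w14.png

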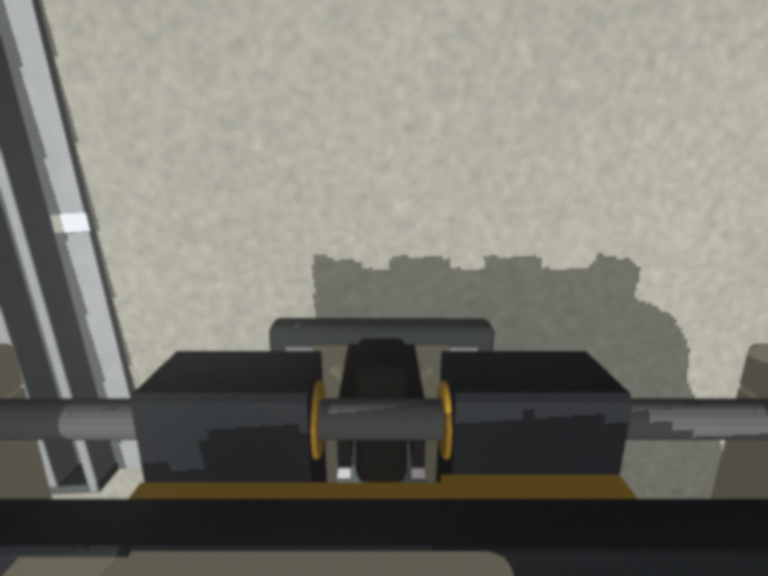

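View pics/s14.png

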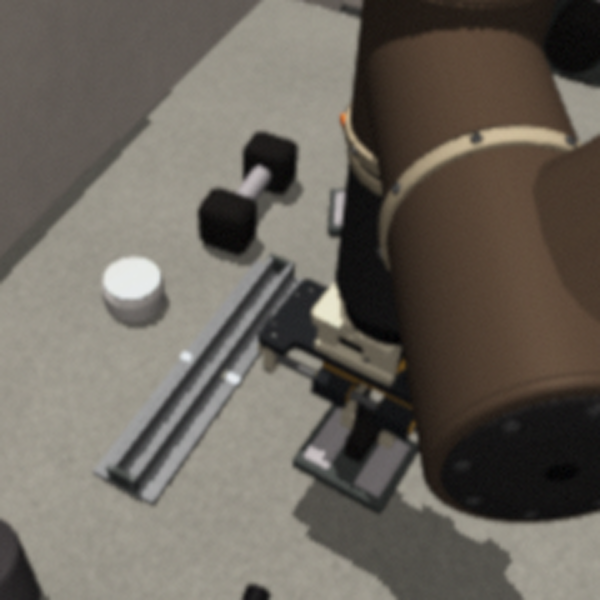

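```bash
python3 - <<'E'
from h import *
for nm,pts in [('w12',[((95,0),.006),((131,180),.006),((165,345),.006),((104,118),.006),((10,124),.006)]),('w14',[((40,0),.006),((90,200),.006),((133,380),.006),((77,222),.006)])]:
    im,c=load('wrist',nm)
    for uv,z in pts: print(nm,uv,back(c,np.array(uv)/1.5,z).round(4))
im,c=load('wrist','w12'); crop(im,0,0,130,250,3,'w12c')
im,c=load('top','t11'); crop(im,170,165,150,50,5.3,'t11b')
E
```

```text
w12 (95, 0) [ 0.6005 -0.0893  0.006 ]
w12 (131, 180) [0.6034 0.0162 0.006 ]
w12 (165, 345) [0.6059 0.136  0.006 ]
w12 (104, 118) [ 0.6117 -0.0234  0.006 ]
w12 (10, 124) [ 0.6733 -0.0243  0.006 ]
w14 (40, 0) [ 0.5994 -0.1333  0.006 ]
w14 (90, 200) [ 0.5997 -0.0352  0.006 ]
w14 (133, 380) [0.6014 0.0765 0.006 ]
w14 (77, 222) [ 0.6102 -0.0237  0.006 ]
```

View pics/w12c.png

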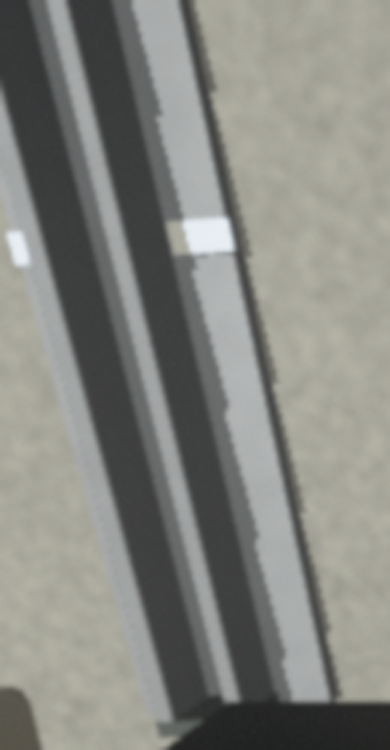

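View pics/t11b.png

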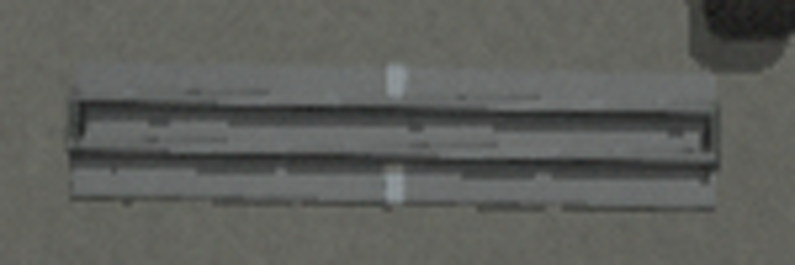

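```bash
python3 - <<'E'
from h import *
go(.5525,.0315,.106,89.3)
E
```

```text
shift x -110.2 y -0.6 z -9.6 turn 1.509 (or -1.633) dist 111 yaw 175.74 j6 -34 t 20.70
```

```bash
python3 -m crank '[[[1,-5,0,0,0.14],[1,-18,0,-1,0.32],[1,-31,0,-2,0.5],[1,-44,0,-4,0.68],[1,-57,0,-5,0.86],[1,-70,0,-6,1.04],[1,-83,0,-8,1.22],[1,-96,0,-9,1.38],[1,-110,0,-9.6,1.509],[1,-110,0,-9.6,1.509],[1,-110,0,-9.6,1.509]]]'
python3 - <<'E'
from h import *
im,c=snap('wrist','w15'); cv2.imwrite('pics/w15.png',cv2.resize(im,(768,576)))
im,c=snap('side','s15'); crop(im,150,60,240,240,2.5,'s15')
go(.5525,.0315,.0264,89.3)
E
```

```text
clock: 22.08
tool_pos: [0.5523, 0.0318, 0.1058]
orientation: [-89.9, 0.0, 89.4]
force: [-0.8, -0.0, -6.6]
opening: 0.0175
shift x -0.4 y 80.1 z 0.0 turn 0.001 (or -3.140) dist 80 yaw 89.38 j6 -114 t 22.18
```

View pics/w15.png

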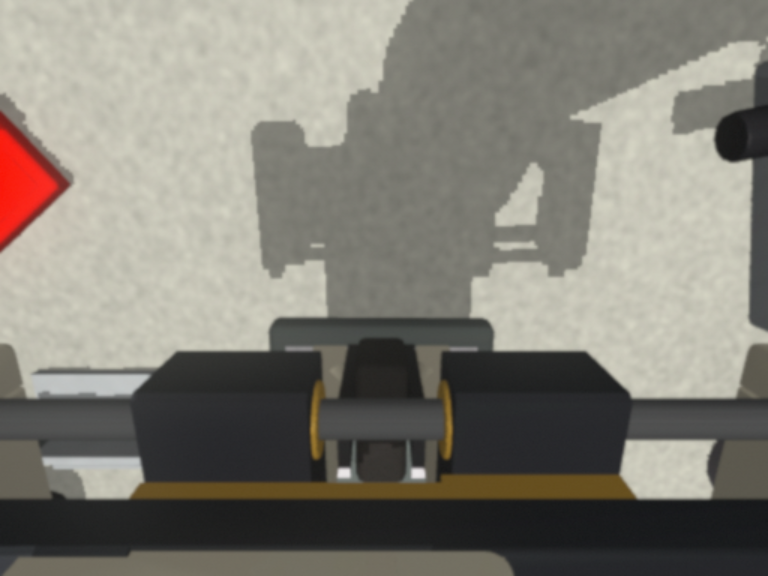

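View pics/s15.png

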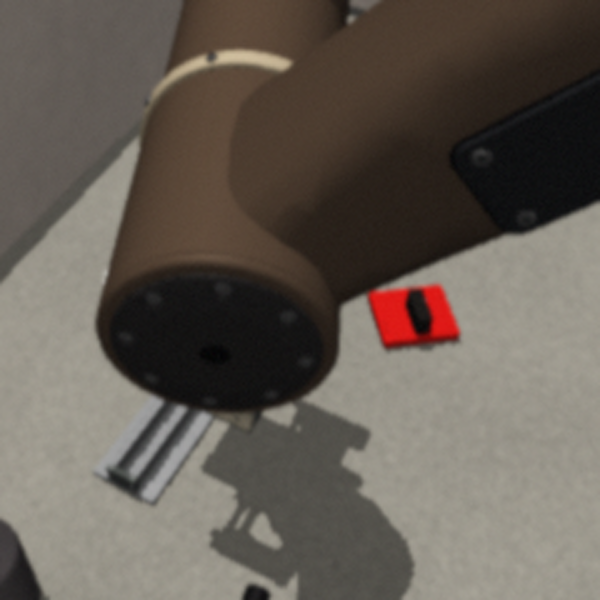

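```bash
python3 -m crank '[[[1,0,45,0,0],[1,0,79,0,0],[1,0,79,-4,0],[1,0,79,-9,0],[1,0,74,-12,0],[1,0,65,-18,0],[1,0,60,-23,0],[1,0,55,-29,0],[1,0,55,-29,0]]]'
python3 - <<'E'
from h import *
im,c=snap('wrist','w16'); cv2.imwrite('pics/w16.png',cv2.resize(im,(768,576)))
im,c=snap('top','t16'); crop(im,170,130,150,110,5,'t16')
E
```

```text
clock: 23.3
tool_pos: [0.5785, 0.0313, 0.0528]
orientation: [-89.6, 0.0, 89.2]
force: [-15.9, 3.5, 4.4]
opening: 0.0179
```

View pics/w16.png

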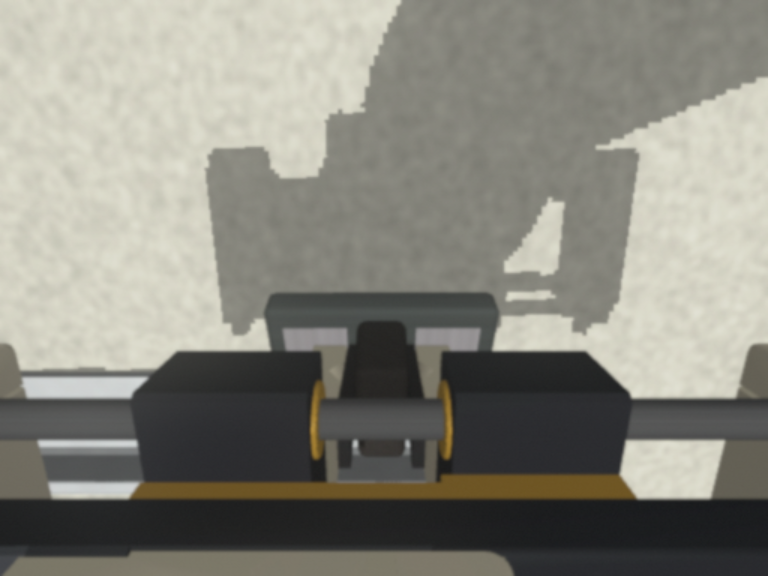

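View pics/t16.png

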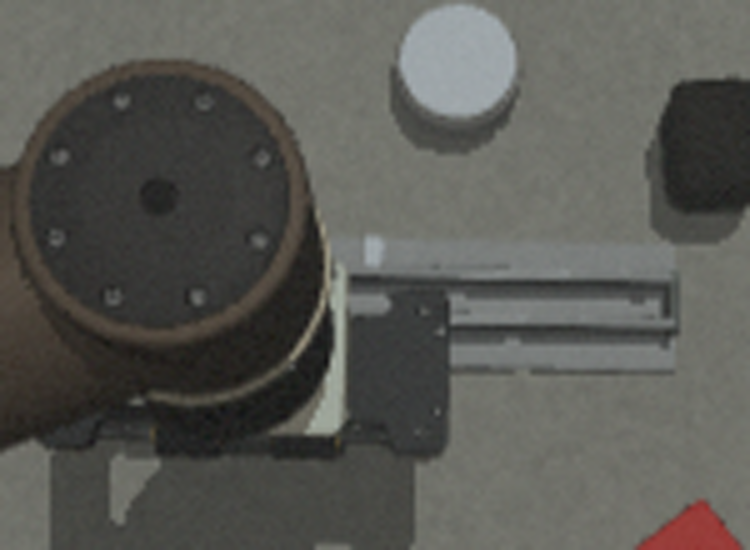

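```bash
python3 -m crank '[[[1,0,-4,-7,0],[1,0,-7,-14,0],[1,0,-8,-22,0],[1,0,-9,-30,0],[1,0,-8,-38,0],[1,0,-6,-47,0],[1,0,-6,-47,0]]]'
python3 - <<'E'
from h import *
im,c=snap('wrist','w17'); cv2.imwrite('pics/w17.png',cv2.resize(im,(768,576)))
E
```

```text
clock: 24.28
tool_pos: [0.6319, 0.0309, 0.0633]
orientation: [-90.3, 0.0, 89.4]
force: [-6.9, -1.7, 16.1]
opening: 0.0178
```

View pics/w17.png

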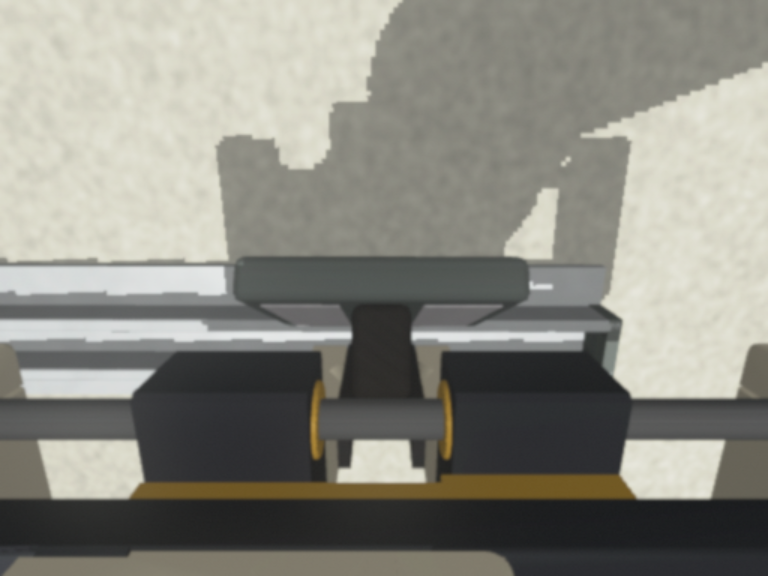

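```bash
python3 -m crank '[[[1,0,-4,-6,0],[1,0,-4,-12,0],[1,0,-4,-17,0],[1,0,-4,-20,0],[1,0,-4,-20,0]]]'
python3 - <<'E'
from h import *
im,c=snap('wrist','w18'); cv2.imwrite('pics/w18.png',cv2.resize(im,(768,576)))
E
```

```text
clock: 24.95
tool_pos: [0.6482, 0.0304, 0.0638]
orientation: [-89.9, 0.0, 89.3]
force: [-6.9, -1.2, 1.5]
opening: 0.0173
```

View pics/w18.png

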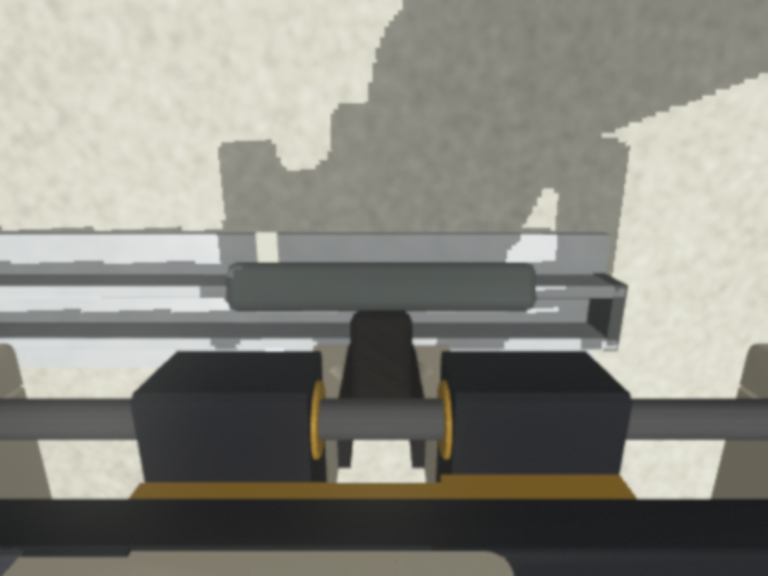

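```bash
cat >> h.py <<'E'
def rows(th,px=.022,pz=.0294):
    m=ctrl.camera_model('wrist');H=np.linalg.inv(np.array(m['hand_eye']));t=np.radians(th);o=[]
    for X,Z in [(.038,-.007),(.038,.007)]:
        x,z=X-px,Z-pz; u=x*np.cos(t)-z*np.sin(t); zz=x*np.sin(t)+z*np.cos(t)
        p=H@np.array([0,-.019-zz,u,1]); o.append(round(m['cy']+m['fy']*p[1]/p[2],1)); 
    o.append(round(.088*m['fx']/p[2],0)); return o
E
python3 - <<'E'
from h import *
for n,r in [('w15',(320/1.5,345/1.5)),('w16',(294/1.5,325/1.5)),('w17',(257/1.5,303/1.5)),('w18',(263/1.5,310/1.5))]: print(n,r)
for th in (0,10,20,30,45,60,70,80,90): print(th,rows(th))
E
```

```text
w15 (213.33333333333334, 230.0)
w16 (196.0, 216.66666666666666)
w17 (171.33333333333334, 202.0)
w18 (175.33333333333334, 206.66666666666666)
0 [np.float64(208.4), np.float64(216.6), np.float64(155.0)]
10 [np.float64(200.7), np.float64(212.4), np.float64(158.0)]
20 [np.float64(194.1), np.float64(209.5), np.float64(163.0)]
30 [np.float64(188.9), np.float64(207.9), np.float64(167.0)]
45 [np.float64(184.3), np.float64(208.4), np.float64(175.0)]
60 [np.float64(184.7), np.float64(212.9), np.float64(184.0)]
70 [np.float64(188.1), np.float64(218.2), np.float64(189.0)]
80 [np.float64(194.5), np.float64(225.3), np.float64(195.0)]
90 [np.float64(203.9), np.float64(234.0), np.float64(200.0)]
```

```bash
python3 - <<'E'
from h import *
im,c=snap('side','s18'); crop(im,150,120,200,160,4,'s18')
im,c=load('wrist','w18'); crop(im,130,140,260,160,3,'w18c')
E
```

```text
(no output)
```

View pics/s18.png

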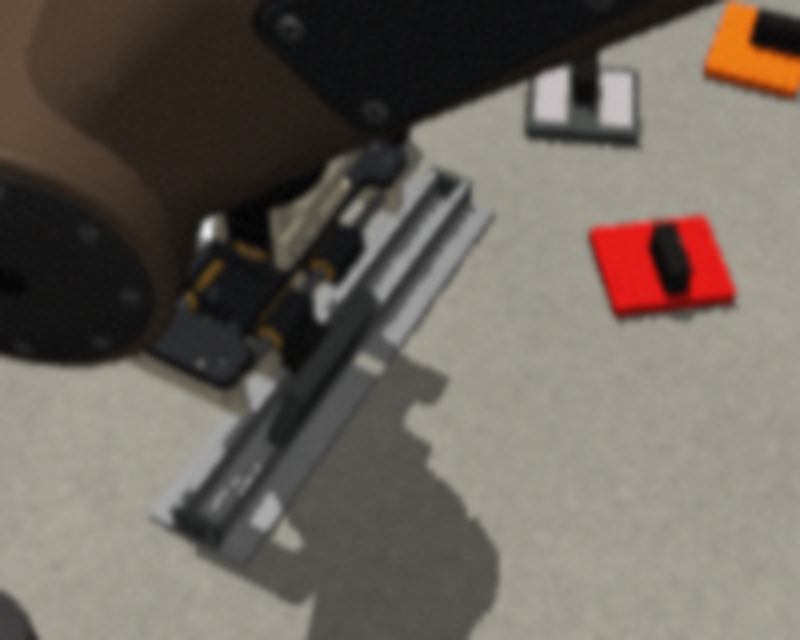

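View pics/w18c.png

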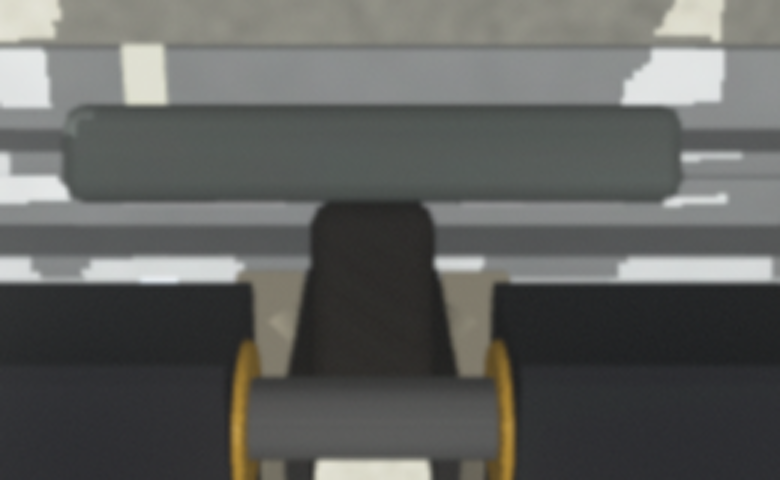

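```bash
python3 - <<'E'
from h import *
im,c=load('side','s18')
S=8;x0,y0,w,h=185,180,80,80
base=cv2.resize(im[y0:y0+h,x0:x0+w],None,fx=S,fy=S,interpolation=cv2.INTER_CUBIC)
cv2.imwrite('pics/s18r.png',base)
def draw(name,u,zb,th,tx=.638,ty=-.0235,yaw=-.7,dx=0,dy=0):
    big=base.copy(); R,t=pose(tx,ty,yaw)
    def L(a,b,col):
        p=(proj(c,np.array([a,b])@R.T+t)+[dx,dy]-[x0,y0])*S
        cv2.line(big,tuple(map(int,p[0])),tuple(map(int,p[1])),col,1)
    for x,z in [(-.035,.006),(.035,.006),(-.0155,.028),(-.0095,.028),(.0095,.028),(.0155,.028)]: L((x,-.165,z),(x,.165,z),(0,0,255))
    a=np.radians(th); px=np.array([-np.cos(a),np.sin(a)]); pz=np.array([np.sin(a),np.cos(a)]) # in tray (x,z); u=-x
    C0=np.array([u,zb]) # lower mid edge
    y=.055
    def P(X,Z,Y): q=C0+px*(X+.038)+pz*Z; return (q[0],Y,q[1])
    for X,Z in [(-.038,-.007),(.038,-.007),(.038,.007)]: L(P(X,Z,y-.044),P(X,Z,y+.044),(0,255,0))
    for Y in (y-.044,y+.044): L(P(-.038,-.007,Y),P(.038,-.007,Y),(0,255,0)); L(P(.038,.007,Y),P(.038,-.007,Y),(0,255,0))
    cv2.imwrite('pics/'+name+'.png',big)
draw('s18o',0,.012,80)
E
```

```text
(no output)
```

View pics/s18o.png

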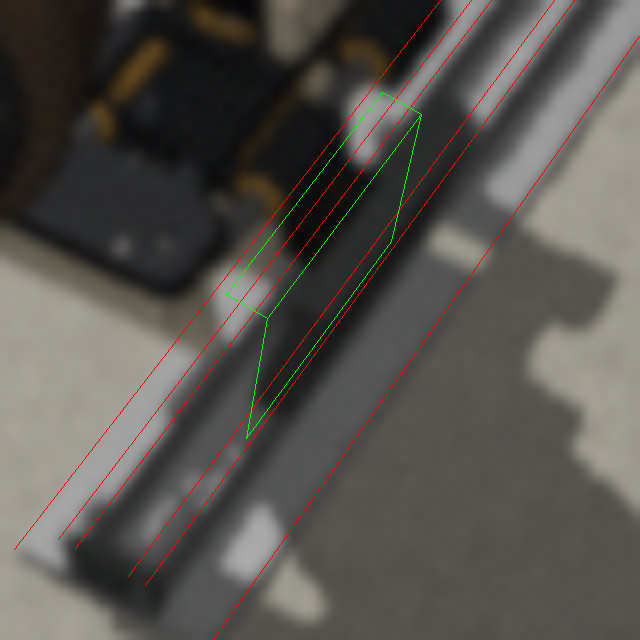

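View pics/s18r.png

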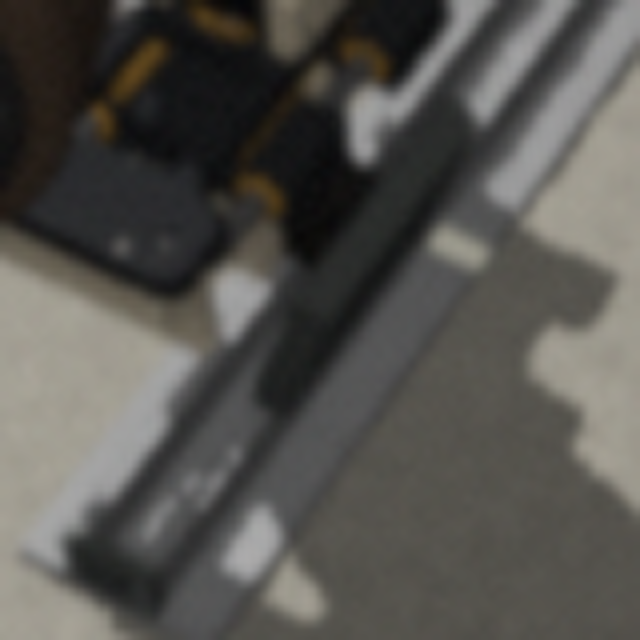

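```bash
python3 -m crank '[[[1,0,2,-4,0],[1,0,4,-8,0],[1,0,4,-8,0]]]'
python3 - <<'E'
from h import *
im,c=snap('wrist','w19'); crop(im,130,140,260,160,3,'w19c')
E
```

```text
clock: 25.42
tool_pos: [0.6572, 0.0303, 0.0605]
orientation: [-90.0, 0.0, 89.3]
force: [-6.4, -0.3, 2.7]
opening: 0.0177
```

View pics/w19c.png

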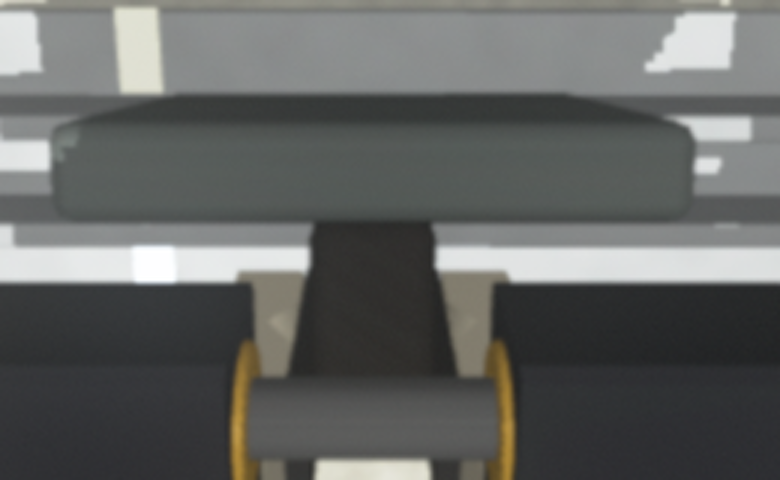

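```bash
python3 -m crank '[[[1,0,3,-2,0],[1,0,6,-4,0],[1,0,10,-5,0],[1,0,10,-5,0]]]'
python3 - <<'E'
from h import *
im,c=snap('wrist','w20'); crop(im,130,140,260,160,3,'w20c')
E
```

```text
clock: 25.98
tool_pos: [0.6674, 0.0302, 0.0542]
orientation: [-90.6, -0.0, 89.4]
force: [1.3, -4.9, 11.4]
opening: 0.0179
```

View pics/w20c.png

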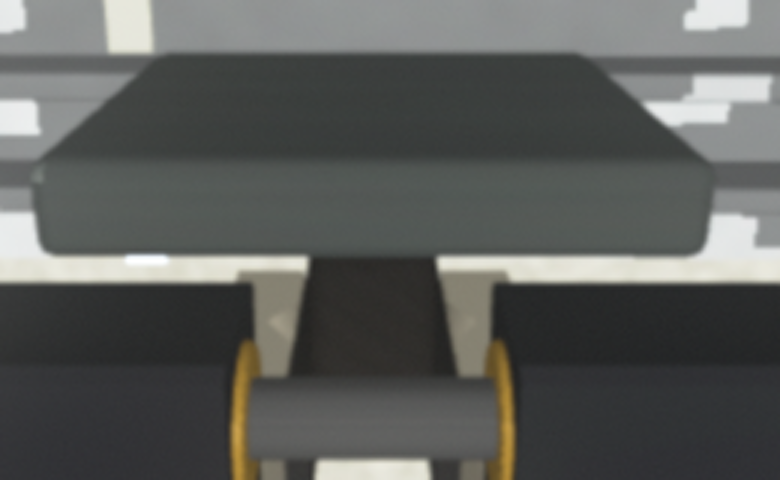

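```bash
python3 -m crank '[[[1,0,-8,0,0],[1,0,-8,0,0],[1,0,-8,-8,0],[1,0,-8,-8,0]]]'
python3 - <<'E'
from h import *
im,c=snap('wrist','w21'); crop(im,130,140,260,160,3,'w21c')
E
```

```text
clock: 26.52
tool_pos: [0.671, 0.0308, 0.0555]
orientation: [-90.0, 0.0, 89.3]
force: [0.1, 0.1, -6.1]
opening: 0.0173
```

View pics/w21c.png

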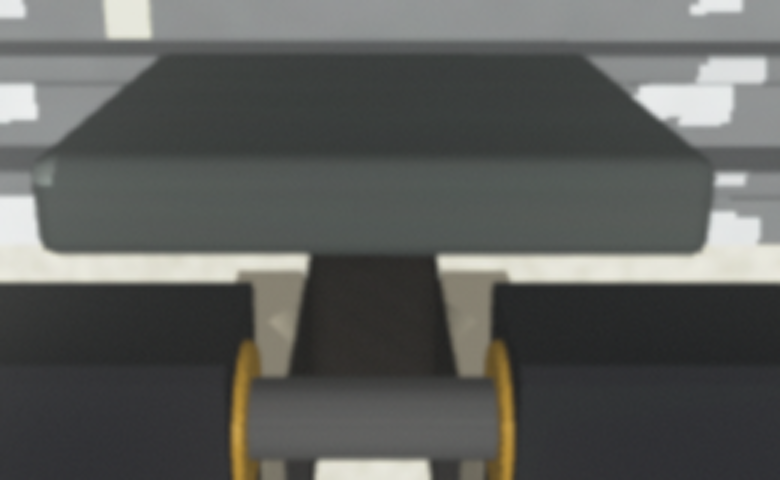

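```bash
python3 -m crank '[[[1,0,0,-7.5,0],[1,0,0,-7.5,0],[1,0,0,-7.5,0]]]'
python3 - <<'E'
from h import *
im,c=snap('wrist','w22'); crop(im,130,120,260,180,3,'w22c')
E
```

```text
clock: 26.95
tool_pos: [0.6779, 0.0306, 0.0558]
orientation: [-90.0, 0.0, 89.3]
force: [-0.8, 0.3, -5.8]
opening: 0.0181
```

View pics/w22c.png

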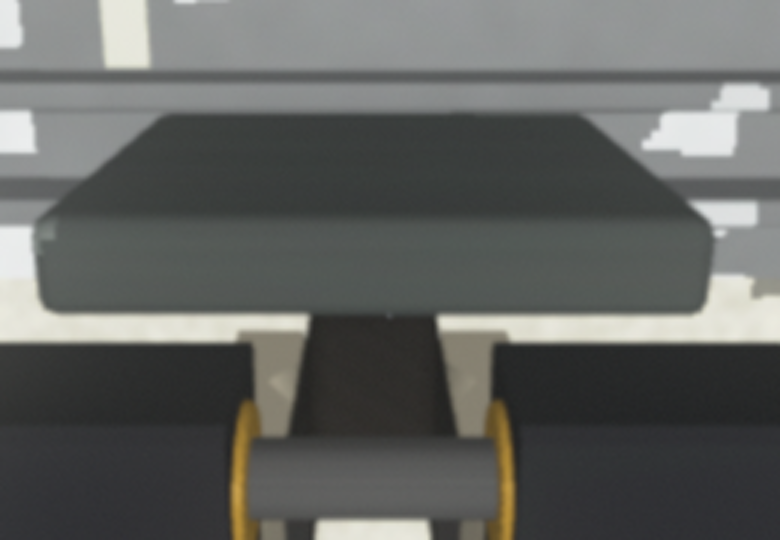

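```bash
python3 -m crank '[[[1,0,0,-1.7,0],[1,0,4,-1.7,0],[1,0,9,-1.7,0],[1,0,14,-1.7,0],[1,0,14,-1.7,0]]]'
python3 - <<'E'
from h import *
im,c=snap('wrist','w23'); crop(im,130,120,260,180,3,'w23c')
E
```

```text
clock: 27.62
tool_pos: [0.6792, 0.0304, 0.0412]
orientation: [-89.9, 0.0, 89.3]
force: [0.0, 0.4, -5.5]
opening: 0.0181
```

View pics/w23c.png

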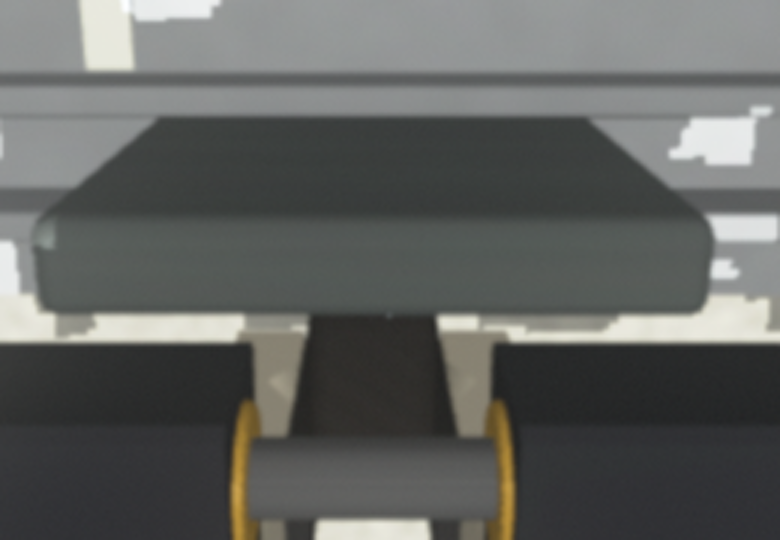

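```bash
python3 -m crank '[[[1,0,4,0,0],[1,0,7,0,0],[1,0,7,0,0]]]'
python3 -m crank '[[[1,0,2,0,0],[1,0,2,0,0]]]'
```

```text
clock: 28.05
tool_pos: [0.6794, 0.0305, 0.0347]
orientation: [-90.0, 0.0, 89.3]
force: [-0.6, 0.4, -6.3]
opening: 0.0177
clock: 28.3
tool_pos: [0.6796, 0.0305, 0.0329]
orientation: [-90.0, 0.0, 89.3]
force: [-0.1, -1.3, -5.9]
opening: 0.0179
```

```bash
python3 -m crank '[[[1,0,2,0,0],[1,0,2,0,0]]]'
python3 -m crank '[[[1,0,1.5,0,0],[1,0,1.5,0,0]]]'
```

```text
clock: 28.55
tool_pos: [0.6801, 0.0306, 0.0321]
orientation: [-90.1, 0.0, 89.3]
force: [-1.4, -0.1, 2.4]
opening: 0.0175
clock: 28.8
tool_pos: [0.6807, 0.0306, 0.0317]
orientation: [-90.1, 0.0, 89.3]
force: [-2.6, 0.1, 9.4]
opening: 0.0178
```

```bash
python3 -m crank '[[[1,0,-1.5,0,0],[0.5,0,-1.5,0,0],[0.1,0,-1.5,0,0],[0.1,0,-1.5,0,0],[0.1,0,-1.5,0,0]]]'
python3 - <<'E'
from h import *
im,c=snap('wrist','w24'); crop(im,130,120,260,180,3,'w24c')
E
```

```text
clock: 29.42
tool_pos: [0.6797, 0.0306, 0.031]
orientation: [-90.0, 0.0, 89.3]
force: [0.2, 0.2, -0.1]
opening: 0.0388
```

View pics/w24c.png

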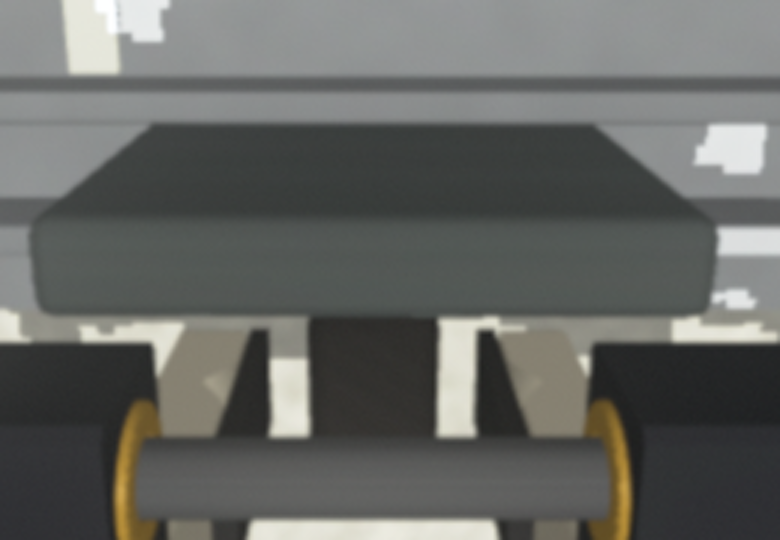

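```bash
python3 -m crank '[[[0.1,0,-20,0,0],[0.1,0,-60,0,0],[0.1,0,-120,0,0],[0.1,0,-130,0,0],[0.1,0,-130,0,0]]]'
python3 - <<'E'
from h import *
im,c=snap('top','t25'); crop(im,170,130,150,110,5,'t25')
print([(d['extent'],round(d['confidence'],2)) for d in ctrl.find_in('top','plate1')])
im,c=snap('wrist','w25'); cv2.imwrite('pics/w25.png',cv2.resize(im,(768,576)))
go(.574,-.286,.16,23.4)
E
```

```text
clock: 30.1
tool_pos: [0.68, 0.0308, 0.162]
orientation: [-90.1, -0.0, 89.3]
force: [0.2, 0.6, -0.7]
opening: 0.0394
[([336.5, 189.9, 38.0, 40.4], 0.94), ([289.3, 231.2, 38.0, 40.3], 0.84), ([387.7, 229.7, 37.2, 32.6], 0.6), ([395.1, 170.9, 40.5, 36.9], 0.6)]
shift x -317.7 y -0.3 z 100.8 turn 1.150 (or -1.992) dist 333 yaw 89.29 j6 -110 t 30.25
```

View pics/w25.png

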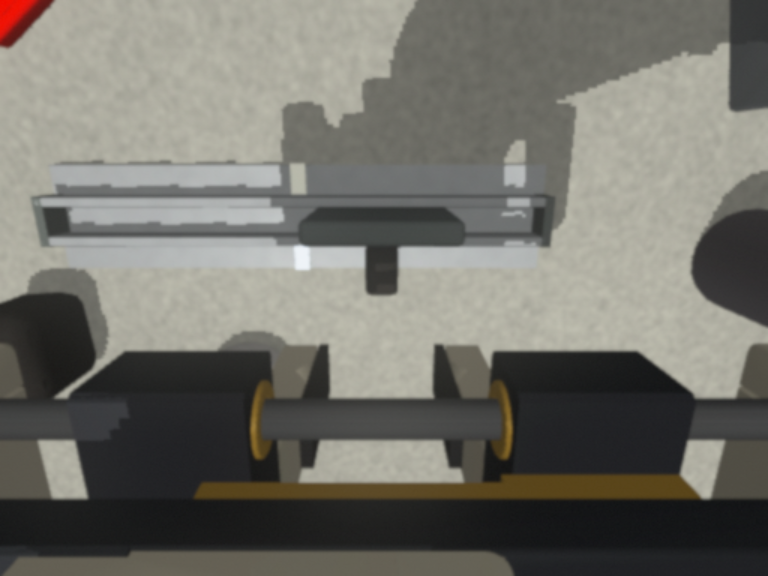

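```bash
python3 -m crank '[[[0.1,-26,0,8,-0.16],[0.1,-53,0,17,-0.33],[0.1,-80,0,25,-0.5],[0.1,-106,0,34,-0.66],[0.1,-132,0,42,-0.83],[0.1,-159,0,50,-1.0],[0.1,-185,0,59,-1.16],[0.1,-212,0,67,-1.33],[0.1,-240,0,76,-1.5],[0.1,-265,0,84,-1.66],[0.1,-290,0,92,-1.83],[0.1,-318,0,101,-1.992]]]'
python3 -m crank '[[[0.1,0,0,0,0],[0.1,0,0,0,0]]]'
python3 - <<'E'
from h import *
im,c=snap('wrist','w26'); cv2.imwrite('pics/w26.png',cv2.resize(im,(768,576)))
E
```

```text
clock: 31.75
tool_pos: [0.5738, -0.2867, 0.1592]
orientation: [-90.1, -0.1, -156.2]
force: [0.1, 0.1, 0.6]
opening: 0.0395
clock: 32.0
tool_pos: [0.5744, -0.2859, 0.1599]
orientation: [-90.1, -0.1, -156.7]
force: [0.4, -0.6, 0.1]
opening: 0.0397
```

View pics/w26.png

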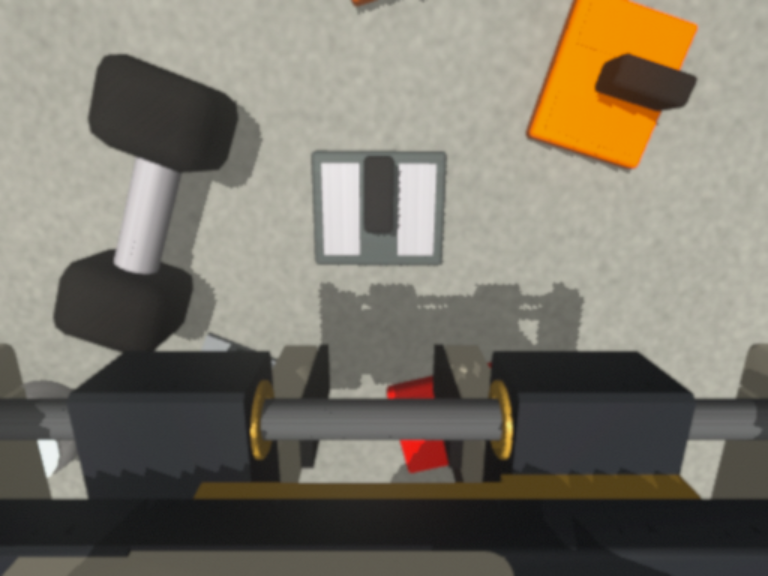

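```bash
python3 - <<'E'
from h import *
im,c=load('wrist','w26')
f=lambda a:np.array(a)/1.5
r,e=fit(c,[[.038,.044,.014],[.038,-.044,.014],[-.038,-.044,.014],[-.038,.044,.014]],f([[311,151],[446,153],[443,265],[314,263]]),[.59,-.323,-66]);print(r,e.tolist())
R,t=pose(*r); g=R@[.020,0,0]+t; print(g)
a=r[2]+90
go(g[0],g[1],.065,a)
E
```

```text
[  0.59234402  -0.3245653  -67.20343363] [[-0.6, -0.9], [1.2, -1.3], [-0.7, 1.0], [0.0, 1.6]]
[ 0.60009323 -0.34300303  0.        ]
shift x -0.7 y 95.1 z 62.8 turn 0.010 (or -3.132) dist 114 yaw -156.66 j6 32 t 32.05
```

```bash
python3 -m crank '[[[0.1,0,40,30,0.01],[0.1,0,80,59,0.01],[0.1,0,95,59,0.01],[0.1,0,95,59,0.01],[0.1,0,95,59,0.01]]]'
python3 - <<'E'
from h import *
im,c=snap('wrist','w27'); crop(im,130,90,250,190,3.1,'w27')
E
```

```text
clock: 32.67
tool_pos: [0.5992, -0.3397, 0.0676]
orientation: [-89.9, 0.1, -157.1]
force: [0.6, 0.1, 0.2]
opening: 0.0394
```

View pics/w27.png

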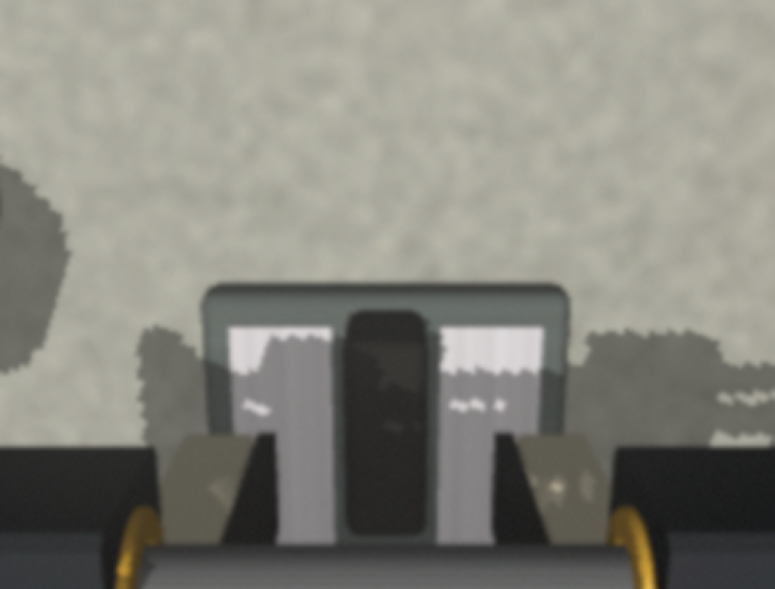

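```bash
python3 -m crank '[[[0.1,0,25,0,0],[0.1,0,44,0,0],[0.1,0,50,0,0],[0.1,0,50,0,0],[0.6,0,50,0,0],[1,0,50,0,0],[1,0,50,0,0],[1,0,50,0,0],[1,0,50,0,0]]]'
python3 -m crank '[[[1,0,-10,0,0],[1,0,-40,0,0],[1,0,-80,0,0],[1,0,-110,0,0],[1,0,-110,0,0]]]'
python3 - <<'E'
from h import *
im,c=snap('wrist','w28'); cv2.imwrite('pics/w28.png',cv2.resize(im,(768,576)))
go(.555,-.0785,.13,89.3)
E
```

```text
clock: 33.85
tool_pos: [0.5988, -0.3404, 0.0167]
orientation: [-90.0, 0.0, -157.1]
force: [0.5, 1.2, 4.5]
opening: 0.0176
clock: 34.48
tool_pos: [0.5992, -0.3406, 0.1282]
orientation: [-89.9, 0.2, -157.1]
force: [-0.4, 0.2, -5.7]
opening: 0.0177
shift x -61.8 y -3.9 z -257.7 turn -1.160 (or 1.982) dist 265 yaw -157.17 j6 36 t 34.52
```

View pics/w28.png

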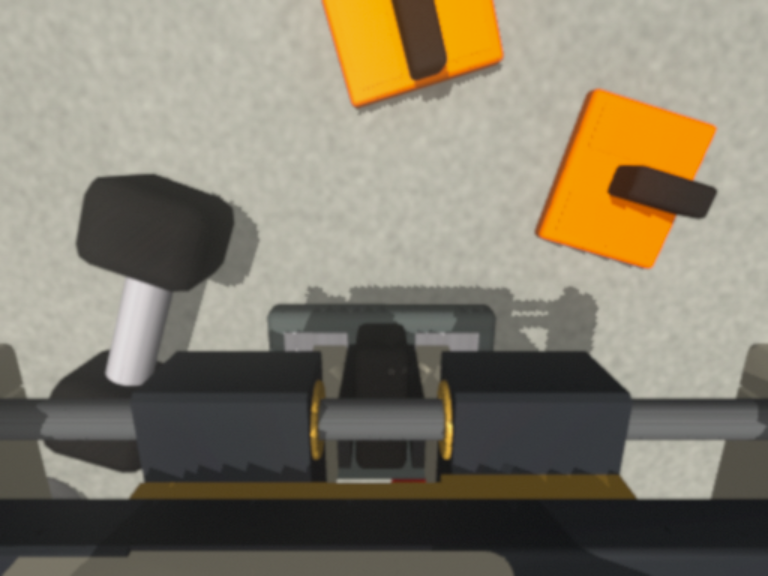

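```bash
python3 - <<'E'
from h import *
go(.5525,-.0795,.11,89.3)
E
python3 -m crank '[[[1,-5,0,-22,0.16],[1,-10,0,-43,0.33],[1,-15,0,-65,0.5],[1,-20,0,-86,0.66],[1,-25,0,-107,0.83],[1,-31,0,-128,1.0],[1,-36,0,-150,1.16],[1,-41,0,-171,1.33],[1,-46,0,-193,1.5],[1,-51,8,-214,1.66],[1,-57,12,-236,1.83],[1,-63,16,-258,1.982]]]'
python3 -m crank '[[[1,0,0,0,0],[1,0,0,0,0]]]'
python3 - <<'E'
from h import *
im,c=snap('wrist','w29'); cv2.imwrite('pics/w29.png',cv2.resize(im,(768,576)))
go(.5525,-.0795,.0255,89.3)
E
```

```text
shift x -59.1 y 16.1 z -257.8 turn -1.160 (or 1.982) dist 265 yaw -157.17 j6 36 t 34.52
clock: 36.02
tool_pos: [0.5539, -0.0775, 0.1074]
orientation: [-89.7, 0.0, 89.0]
force: [0.7, 0.3, -5.5]
opening: 0.018
clock: 36.28
tool_pos: [0.5551, -0.0783, 0.1087]
orientation: [-89.8, 0.0, 89.4]
force: [0.4, -0.6, -5.5]
opening: 0.0179
shift x -1.0 y 83.6 z 2.7 turn 0.001 (or -3.140) dist 84 yaw 89.38 j6 -103 t 36.33
```

View pics/w29.png

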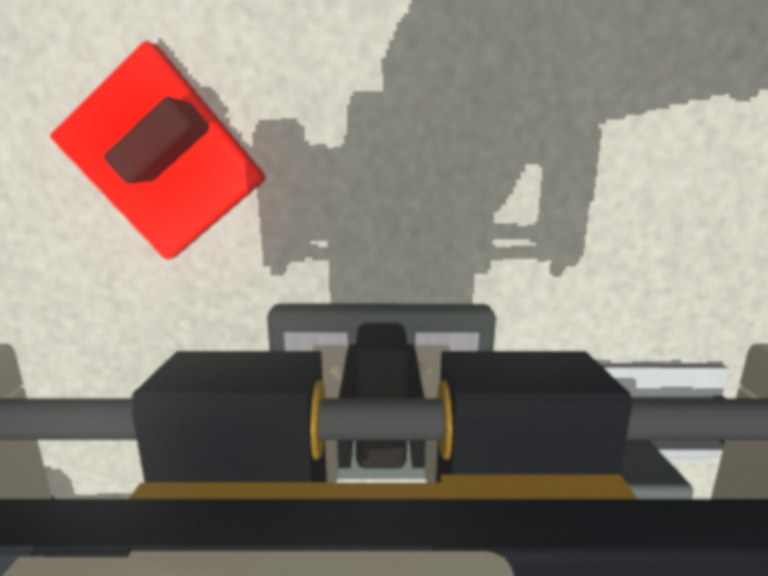

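```bash
python3 -m crank '[[[1,-1,50,0,0],[1,-1,83,0,0],[1,-1,83,-5,0],[1,-1,82,-10,0],[1,-1,76,-14,0],[1,-1,71,-18,0],[1,-1,65,-23,0],[1,-1,60,-29,0],[1,-1,60,-29,0]]]'
python3 - <<'E'
from h import *
im,c=snap('wrist','w30'); crop(im,130,120,260,180,3,'w30')
E
```

```text
clock: 37.45
tool_pos: [0.5814, -0.0798, 0.0506]
orientation: [-89.6, 0.0, 89.2]
force: [-13.3, 3.0, 0.9]
opening: 0.0179
```

View pics/w30.png

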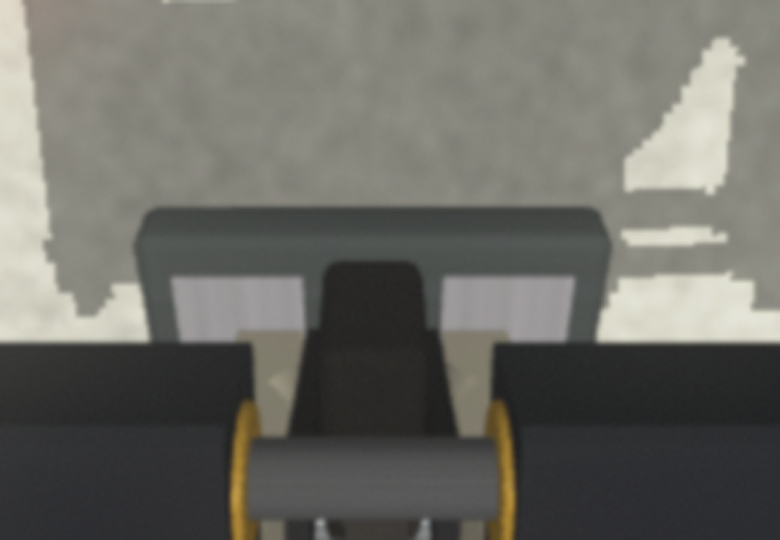

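```bash
python3 -m crank '[[[1,0,-2,-5,0],[1,0,-3,-10,0],[1,0,-4,-15,0],[1,0,-4,-15,0]]]'
python3 - <<'E'
from h import *
im,c=snap('wrist','w31'); crop(im,130,120,260,180,3,'w31')
im,c=snap('side','s31'); crop(im,180,120,120,100,6,'s31')
E
```

```text
clock: 38.0
tool_pos: [0.5934, -0.08, 0.0555]
orientation: [-89.4, 0.0, 89.3]
force: [-25.8, 5.1, 18.2]
opening: 0.0182
```

View pics/w31.png

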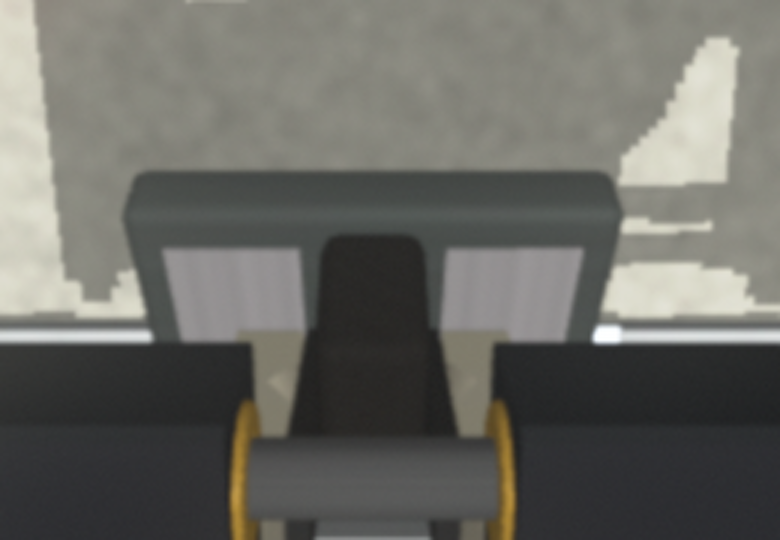

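View pics/s31.png

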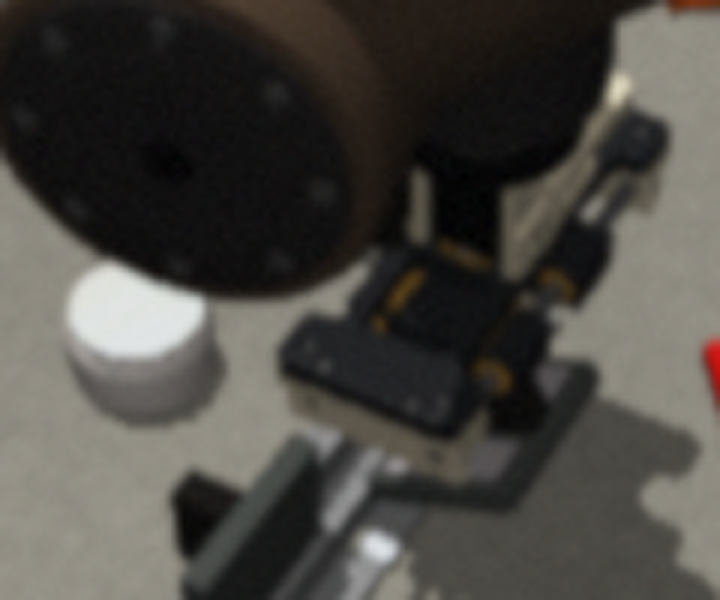

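```bash
python3 -m crank '[[[1,0,-4,-3,0],[1,0,-5,-9,0],[1,0,-5,-16,0],[1,0,-5,-16,0]]]'
python3 - <<'E'
from h import *
im,c=snap('wrist','w32'); crop(im,130,120,260,180,3,'w32')
E
```

```text
clock: 38.6
tool_pos: [0.6148, -0.0802, 0.062]
orientation: [-89.9, 0.0, 89.3]
force: [-12.5, 1.4, 10.9]
opening: 0.0179
```

View pics/w32.png

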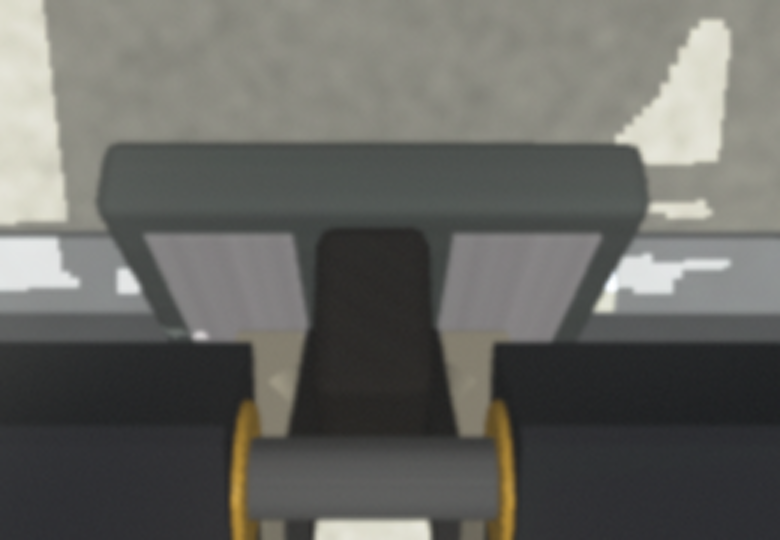

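```bash
python3 -m crank '[[[1,0,0,-6,0],[1,0,0,-12,0],[1,0,0,-12,0]]]'
python3 - <<'E'
from h import *
im,c=snap('wrist','w33'); crop(im,130,120,260,180,3,'w33')
E
```

```text
clock: 39.02
tool_pos: [0.6279, -0.0803, 0.0622]
orientation: [-90.0, 0.0, 89.3]
force: [-9.4, 1.1, 9.1]
opening: 0.0178
```

View pics/w33.png

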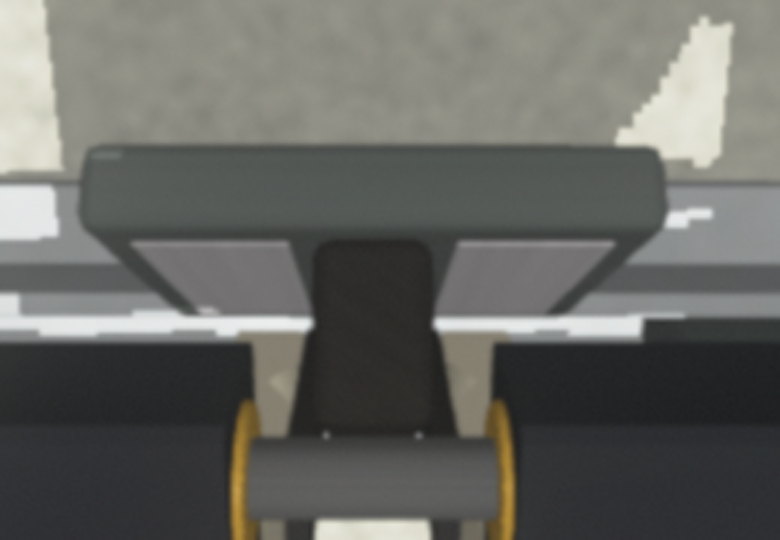

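```bash
python3 -m crank '[[[1,0,-2,-6,0],[1,0,-2,-12,0],[1,0,-2,-18,0],[1,0,-2,-22,0],[1,0,-2,-22,0]]]'
python3 - <<'E'
from h import *
im,c=snap('wrist','w34'); crop(im,130,120,260,180,3,'w34')
E
```

```text
clock: 39.7
tool_pos: [0.649, -0.0807, 0.0628]
orientation: [-89.9, 0.0, 89.3]
force: [-7.9, 0.6, 0.9]
opening: 0.0177
```

View pics/w34.png

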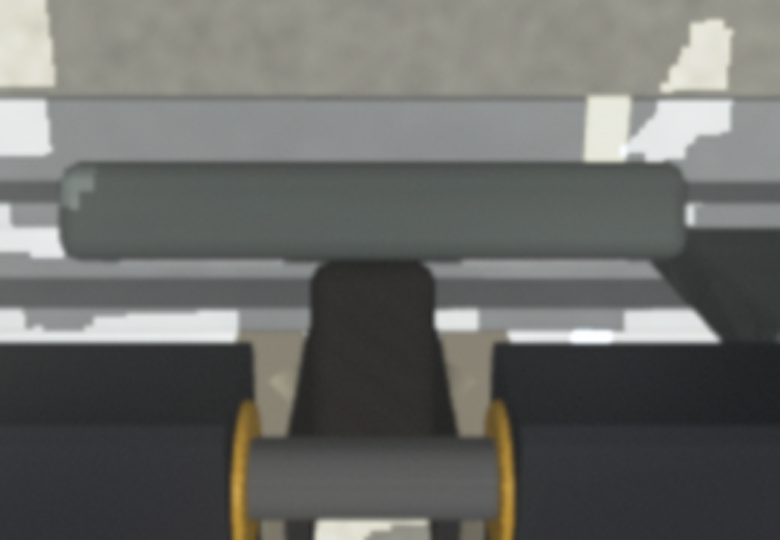

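```bash
python3 -m crank '[[[1,0,2,-4,0],[1,0,4,-8,0],[1,0,6,-11,0],[1,0,8,-13,0],[1,0,8,-13,0]]]'
python3 - <<'E'
from h import *
im,c=snap('wrist','w35'); crop(im,130,120,260,180,3,'w35')
E
```

```text
clock: 40.38
tool_pos: [0.6639, -0.0809, 0.0561]
orientation: [-90.1, 0.0, 89.3]
force: [-5.1, -1.6, 4.4]
opening: 0.0182
```

View pics/w35.png

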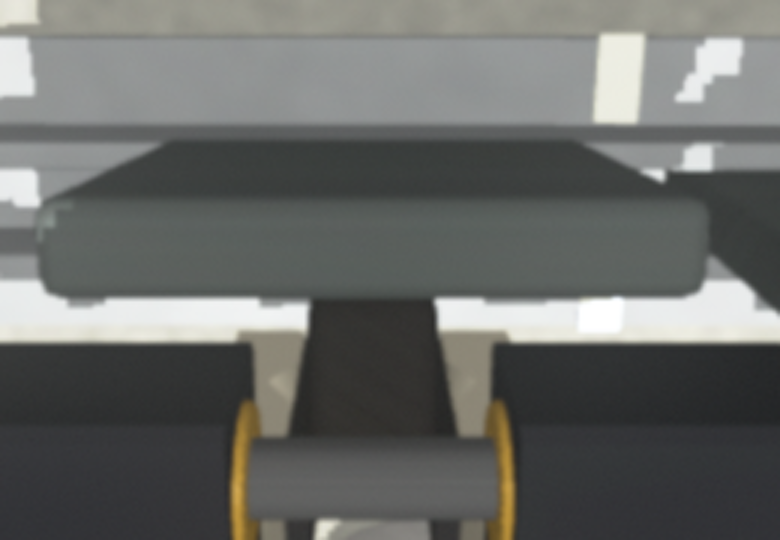

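```bash
python3 -m crank '[[[1,0,1,-2,0],[1,0,2,-5,0],[1,0,2,-5,0]]]'
python3 - <<'E'
from h import *
im,c=snap('wrist','w36'); crop(im,130,120,260,180,3,'w36')
E
```

```text
clock: 40.8
tool_pos: [0.6686, -0.0808, 0.0532]
orientation: [-90.1, 0.0, 89.3]
force: [-5.5, -0.8, 5.9]
opening: 0.0174
```

View pics/w36.png

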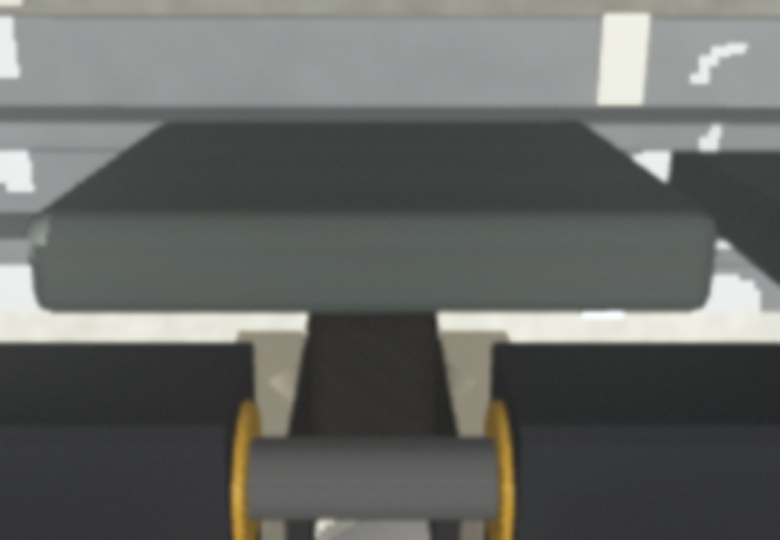

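```bash
python3 -m crank '[[[1,0,-7,0,0],[1,0,-7,-5,0],[1,0,-7,-9,0],[1,0,-7,-9,0],[1,0,-7,-9,0]]]'
python3 - <<'E'
from h import *
im,c=snap('wrist','w37'); crop(im,130,120,260,180,3,'w37')
E
```

```text
clock: 41.48
tool_pos: [0.6769, -0.0805, 0.0576]
orientation: [-90.0, 0.0, 89.3]
force: [-1.0, -0.3, -6.3]
opening: 0.0174
```

View pics/w37.png

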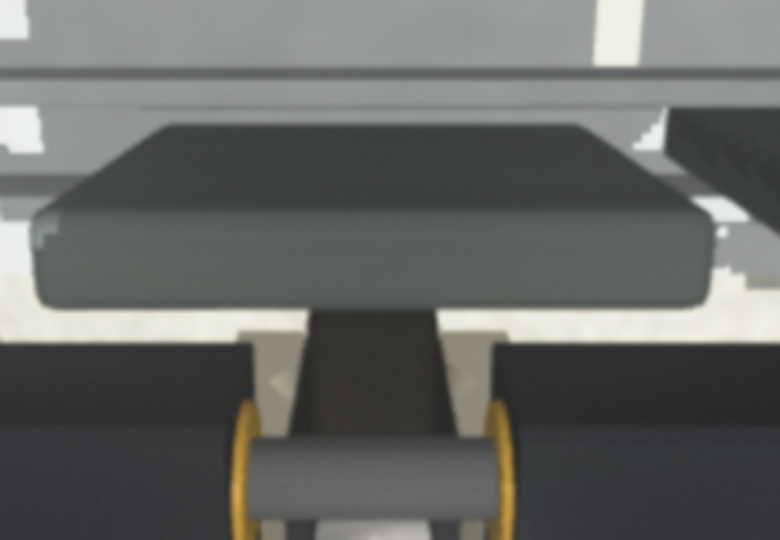

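```bash
python3 -m crank '[[[1,0,0,1,0],[1,0,5,1,0],[1,0,10,1,0],[1,0,16,1,0],[1,0,16,1,0]]]'
python3 - <<'E'
from h import *
im,c=snap('wrist','w38'); crop(im,130,120,260,180,3,'w38')
E
```

```text
clock: 42.15
tool_pos: [0.6755, -0.0806, 0.0411]
orientation: [-89.9, 0.0, 89.3]
force: [-0.8, 0.5, -6.0]
opening: 0.0174
```

View pics/w38.png

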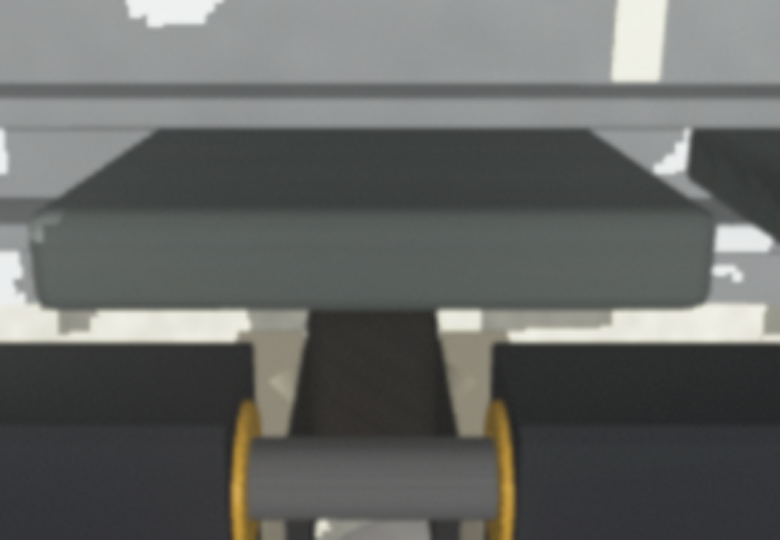

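In the slot and still hanging free. I'll lower it to contact.

```bash
python3 -m crank '[[[1,0,4,0,0],[1,0,7,0,0],[1,0,7,0,0]]]'
python3 -m crank '[[[1,0,2,0,0],[1,0,2,0,0]]]'
```

```text
clock: 42.58
tool_pos: [0.6759, -0.0806, 0.0347]
orientation: [-90.0, 0.0, 89.3]
force: [0.6, -0.2, -5.5]
opening: 0.0177
clock: 42.82
tool_pos: [0.676, -0.0806, 0.033]
orientation: [-90.0, 0.0, 89.3]
force: [0.3, -0.6, -5.5]
opening: 0.0177
```

```bash
python3 -m crank '[[[1,0,2,0,0],[1,0,2,0,0]]]'
```

```text
clock: 43.08
tool_pos: [0.6764, -0.0805, 0.0316]
orientation: [-90.0, 0.0, 89.3]
force: [-0.4, 0.4, -2.7]
opening: 0.0177
```

```bash
python3 -m crank '[[[1,0,1,0,0],[0.5,0,0,0,0],[0.1,0,0,0,0],[0.1,0,0,0,0],[0.1,0,0,0,0],[0.1,0,-20,0,0],[0.1,0,-60,0,0],[0.1,0,-120,0,0],[0.1,0,-130,0,0],[0.1,0,-130,0,0]]]'
python3 - <<'E'
from h import *
im,c=snap('wrist','w40'); cv2.imwrite('pics/w40.png',cv2.resize(im,(768,576)))
E
```

```text
clock: 44.32
tool_pos: [0.6764, -0.0804, 0.1619]
orientation: [-90.1, -0.0, 89.3]
force: [-0.8, 0.4, -0.9]
opening: 0.0393
```

View pics/w40.png

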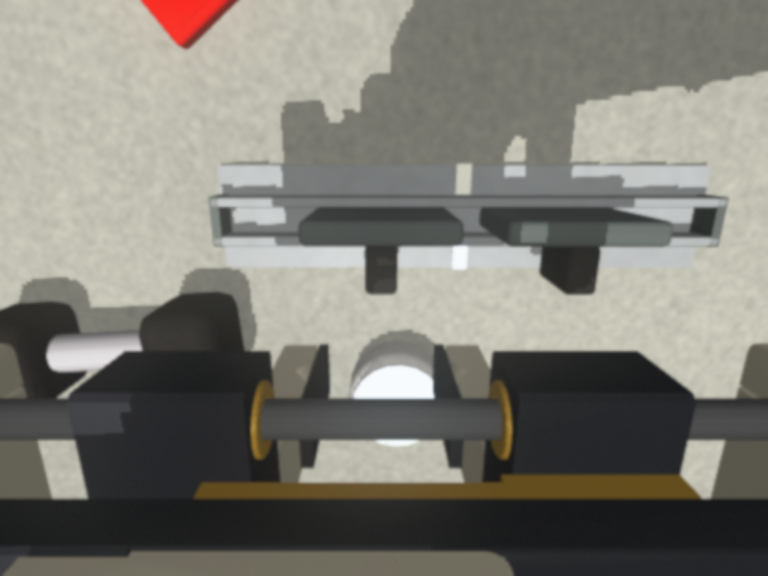

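```bash
python3 -m crank '[[[0.1,0,-60,0,0],[0.1,0,-110,20,0],[0.1,0,-110,80,0],[0.1,0,-110,140,0],[0.1,0,-110,200,0],[0.1,0,-110,230,0],[0.1,0,-110,230,0],[0.1,0,-110,230,0]]]'
python3 - <<'E'
from h import *
im,c=snap('top','t41'); crop(im,45,110,400,180,2,'t41')
crop(im,60,200,100,80,7,'t41b')
print([(d['extent'],round(d['confidence'],2)) for d in ctrl.find_in('top','plate1')])
im,c=snap('side','s41'); cv2.imwrite('pics/s41.png',im)
crop(im,150,150,140,110,5.5,'s41b')
E
```

```text
clock: 45.38
tool_pos: [0.4462, -0.0777, 0.2702]
orientation: [-89.9, 0.0, 89.3]
force: [0.0, 0.1, 0.2]
opening: 0.0393
[([387.8, 232.6, 34.6, 25.7], 0.72), ([205.8, 174.9, 33.2, 16.6], 0.63), ([248.9, 174.3, 32.2, 17.6], 0.59), ([320.8, 245.4, 11.0, 20.4], 0.59), ([392.2, 169.3, 45.1, 38.2], 0.57), ([182.7, 176.9, 124.4, 26.6], 0.48), ([90.3, 222.6, 33.9, 29.9], 0.2)]
```

View pics/t41.png

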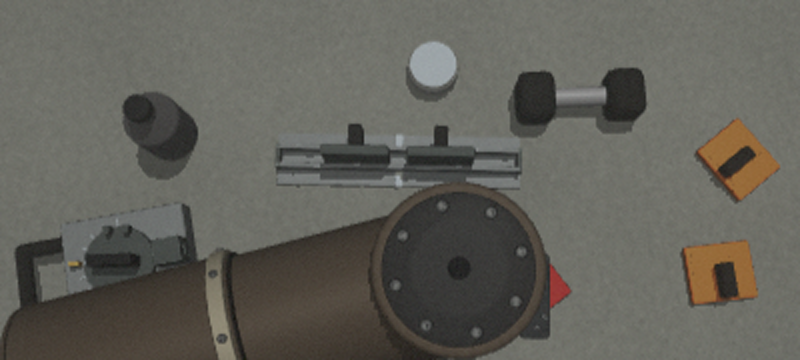

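View pics/s41b.png

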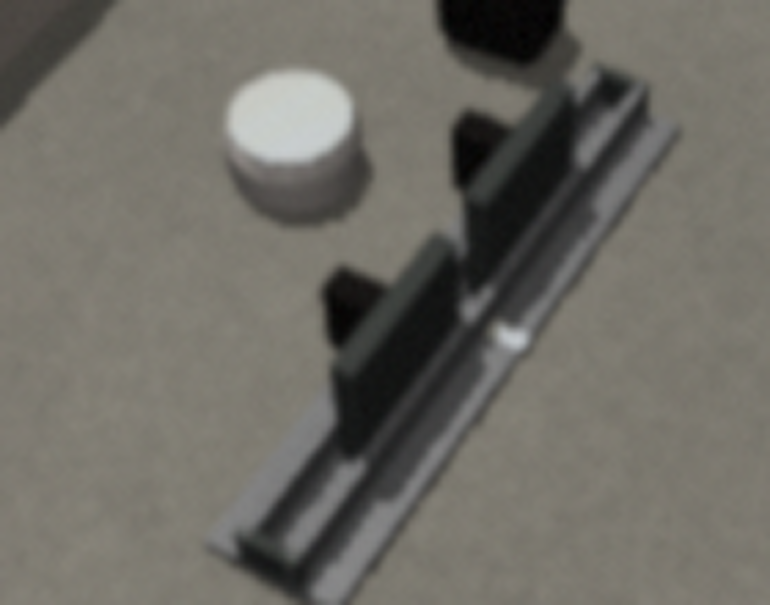

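View pics/s41.png

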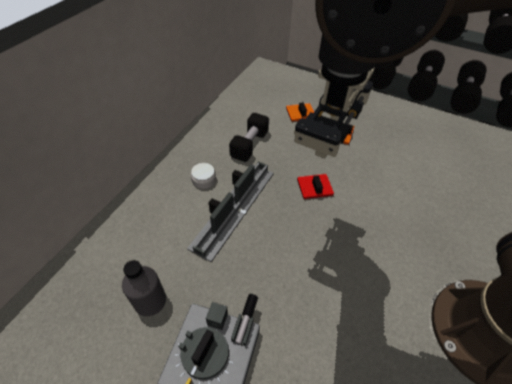

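Both plates stand in the slot, the pin lies in the groove and the pointer is at the tab. The bottle, tin and dumbbell look unmoved, and no other grey plate is in view, so I'm handing in.

```bash
python3 -c "
from plant import ctrl
print(ctrl.close_job())"
```

```text
the job is handed in; nothing more can be done
None
```

The job is done and was handed in at about 45 s of the 208 s allowed; the hand-in reported no verdict.

- **Pin:** I drew it about 70 mm out of the guard block and laid it in the side groove. The wrist view and the later side views show it lying in the groove with its handle over the base's edge.
- **Dial:** I turned it only after the pin was out, by about 81°. The first check showed it about 1° short, so I regripped and corrected it. The wrist close-up then showed the pointer and the brass tab in one line.
- **Plates:** I found two grey plates and left the red and orange look-alikes alone. Both now stand side by side in the tray slot, rib high, at about ±55 mm from its middle.
- **How the plates were tipped:** The tool can only turn about its vertical axis. I tipped each plate by pushing its lower edge against the tray's lip. Both ended up standing on the lip, so I lifted them a little and set them down into the slot.
- **Forces:** The highest wrist force I read was about 32 N, against the 120 N limit.
- **Last checks:** The final top and side pictures show both plates upright and the bottle, tin and dumbbell where they were. I saw no plate knocked aside. My position estimates from the different cameras disagreed by 3–5 mm at times, so I settled each grip and fit by close-up views and contact force.

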